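Uncap the cell dock and lift the cell out with plastic tongs

ROBOT

A 6-joint arm with a two-finger parallel gripper is mounted at the origin on the work surface. World frame = base frame: x ahead of the robot, y to its left, z up, the work surface at z = 0. Lengths are in m, angles in rad, forces in N, time in s.
With the tool pointing down it reaches from about 0.35 to 0.775 m from the base axis. Payload 5.5 kg.
Tool frame: the origin (TCP) lies at the very end of the fingers, on their centre line; the grasp point (between the pads) lies 19 mm behind it; z points along the fingers, y is the direction in which the jaws open and shut (so a half turn about z gives the same grasp; the last joint's range is limited). The gripper opens to 85 mm and grips with 20 to 120 N. Pads are 22 mm wide; open, the fingers measure 114 mm over their backs; the gripper's body (76 mm by 85 mm) begins 54 mm behind the grasp point. The pads swing forward as they close: fully open they stand 13 mm farther back than shut.
Start: joints at [-1.447, 0.313, 0.046, 1.304, 0, 1.431], TCP at [0.15, -0.555, 0.211] pointing down, gripper open.
Joint ranges: [-2.76, 2.76], [-0.86, 1.69], [-1.03, 1.26], [-2.2, 2.34], [-1.47, 1.5], [-3.14, 3.14]. Speed limits (rad/s): [2.57, 2.57, 3.14, 3.14, 3.14, 3.14].

INTERFACE

Orientations are given as a unit quaternion [w, x, y, z].
In Python, from workcell import env gives the robot as it stands. The module is installed in compiled form; this text tells all that it offers.
- The arm moves only by the shell command python3 -m pendant 'ROWS' [FORCE]. ROWS is JSON, a list of rows, each an object with "fingers": the finger opening in mm, from 0 to 85.4; "delta_pos": the shift along the tool's x, y, z in mm, a list of three; "angular": the turn, a rotation vector about the tool's x, y, z in rad, a list of three. In form: [{"fingers": fingers, "delta_pos": [x, y, z], "angular": [ax, ay, az]}, ...]. A call has 1 to 12 rows; each row shifts and turns the commanded pose from where the row before left it, along the tool's axes as they then stand; what a row does not reach is not made up. A row lasts 1/10 s, in which the tool goes at most 50 mm and 8.59 degrees, less where a joint would pass 70% of its speed; a pose out of reach is approached as far as the arm can. A call is refused whole if a number of a shift passes 50 or a number of a turn 0.15, either way. A call with a gripper value outside its range is refused whole. The fingers move at their own pace and stop on an object; FORCE is the grip in N (left out, the last holds). Time passes only in rows, so rows that do not move let the fingers close. It gives the time, the measured TCP pose, the force and the opening at its end, in the units of the state.
- env.get_state(): the state, without advancing time (a new reading comes with each control period).
- env.read_camera(name): name is "side" or "top" or "wrist"; returns the picture (384x512x3 uint8, blue, green, red); there is no depth.
- env.camera_params(name): a dict with "fx", "fy", "cx", "cy" (pixels), "view" (4x4, takes a point from world to camera coordinates). Camera axes: x right, y up, looking along -z (the intrinsics and any distortion apply to the point x, -y, -z); pixel columns grow to the right and rows downward; lengths in m; the calibration is good to about 2 mm. The wrist camera is an equidistant fisheye: a pixel r from the principal point sees the ray r / f radians off the axis. A picture is of the moment at which its call begins: read the wrist's pose just before it. camera_params takes no time and is no camera call; for the wrist camera it gives the pose at the moment of the call.
- env.hand_in(): hands the job in, once; it reports no verdict.
The state is a dict: "clock": time; "joint_pos": joint angles; "qvel": joint speeds; "tau": joint torques, N m; "tcp_pos": TCP position; "orientation": TCP orientation; "wrist_force": force on the tool from outside, world axes, zero at the start; "ft_torque": the same for the moment, N m; "finger_gap": finger opening in m.
Only numpy, scipy, OpenCV 4.12 (cv2) and the standard library are available. Lean on these libraries where they do the work, as an engineer would, in place of code of your own. Each camera call takes 0.05 s, during which the arm holds its last target. There are 200 camera calls.

TASK

Pull the snapped-on orange cap straight up off the black cell dock and stand it, open end down, on the blue mat. Then pick up the green plastic tongs with the gripper, close their jaws on the blue cell standing in the dock, draw it out upright and finish still holding it in the tongs, its lower end at least 10 cm above the bench. Never touch the cell with the gripper itself, only with the tongs, and leave everything else on the bench where it lies.

Things in the scene. Friction and masses are not known exactly. Their poses are not given: they have to be found in the camera images.
- dock: black dock fixed to the bench, 90 (x) by 100 (y) by 25 mm high; grey 38 mm square boss at its middle, top 33 mm above the bench, with a round socket 19.5 mm wide, floor 10 mm above the bench. Origin: centre of the underside, z up. On the boss's +x and -x sides a sprung steel roller (top 38 mm above the bench) holds the cap's foot
- cap: orange square cap, an upside-down cup 48 x 48 x 60 mm high, 45 g. Origin: centre of its open lower end, z up, axes along its sides. At first it stands on the dock's 25 mm top, over the cell, same yaw as the dock; rollers hold a 2 mm bead at its foot: a straight upward pull of about 10 N (up to 15) frees it within 8 mm; it is clear of the cell after 55 mm
- cell: blue-sleeved battery cell, upright cylinder 18 mm across, 65 mm high, about 46 g, standing loose in the dock's socket under the cap; its lower end is 10 mm and its top 75 mm above the bench. Origin: centre of its lower end, z along its axis
- tongs: green plastic spring tongs, 205 mm long, 26 mm high, 78 g, lying flat. Origin: underside, midway between the arms in the middle of the ribbed grip, near the centre of mass; x to the jaws (x 75 to 110 mm), z up; hinge at x -80 mm. Grip x -28 to 34 mm: 53 mm over the outer faces when open, squeezed across y. The frame is fixed to the left (+y) arm, so it turns a little as the tongs close
- tongs_arm (a joint): closing angle of the tongs, rad: 0 = sprung open (45 mm between the jaws), 0.156 = closed on the cell (18 mm, 40 mm over the grip), 0.24 = stop. The spring pushes each side of the grip with 3 N when open, 5 N at the cell; about 25 N of grip holds the cell well. Squeezed only 5 to 6 mm, the tongs stay in the gripper with the jaws still about 33 mm apart
- jaw_left (a point): middle of the inner face of the left (+y) jaw pad, 13 mm above the tongs' underside; pads 35 mm long and 22 mm high
- jaw_right (a point): middle of the inner face of the right (-y) jaw pad; the point midway between both jaw points is where the cell should be, 93 mm ahead of the tongs' origin
- mat: flat blue mat fixed to the bench, 150 (x) by 130 (y) by 3 mm, empty. Origin: centre of its underside
- led_panel: grey lamp panel with LEDs, 75 by 162 by 15 mm, loose bystander; origin under its centre
- lamp_frame: black lamp frame with handle, 96 by 300 by 18 mm, loose bystander; origin under its middle
- solder_tube: clear solder tube with orange end, 150 by 26 by 26 mm, loose bystander; origin under its middle
- tip_cleaner: round blue cup of brass wool, 60 mm across, 34 mm high, loose bystander; origin under its centre
- screwdriver: screwdriver lying on the bench, loose bystander
- screw_box: yellow open box 90 by 70 by 30 mm, loose bystander; origin under its centre
Mind the look-alikes: they are no part of the job. Several things have the shape of the cap; the one meant has the colours described above.

How it is judged:
By the outcome, as a careful person would: the job done as asked, in the order asked, and still so for the second after the job is handed in, while the arm keeps its last pose, push and grip.
It also fails if it takes over 61 s, if anything falls off the work surface, if the arm or the gripper's body presses on something with over 40 N, if the wrist force passes 120 N, or if a joint passes its speed limit or range.

## Working session

There is one attempt and no reset: what is moved stays moved. The work goes in short steps, Python scripts to look and compute and a shell command to move; the robot and the scene stay as the last step left them, time stands still between calls to the robot, and variables do not carry over. Pictures are saved under pics/ and viewed, about 8 in all and at most 12, crops included, and the job is handed in when it is done.

```bash
mkdir -p pics; cat > h.py <<'E'
import numpy as np, cv2
from workcell import env
def params(n):
    p=env.camera_params(n); return p, np.array(p["view"])
def proj(n,P,p=None):
    p=p or env.camera_params(n); V=np.array(p["view"]); P=np.atleast_2d(P)
    c=P@V[:3,:3].T+V[:3,3]; x,y,z=c[:,0],-c[:,1],-c[:,2]
    if n=="wrist":
        r=np.hypot(x,y); t=np.arctan2(r,z); s=t/np.maximum(r,1e-9); return np.c_[p["cx"]+p["fx"]*x*s,p["cy"]+p["fy"]*y*s]
    return np.c_[p["cx"]+p["fx"]*x/z,p["cy"]+p["fy"]*y/z]
def unproj(n,uv,z0,p=None):
    p=p or env.camera_params(n); V=np.array(p["view"]); uv=np.atleast_2d(np.array(uv,float))
    a=(uv[:,0]-p["cx"])/p["fx"]; b=(uv[:,1]-p["cy"])/p["fy"]
    if n=="wrist":
        r=np.hypot(a,b); s=np.sin(r)/np.maximum(r,1e-9); d=np.c_[a*s,-b*s,-np.cos(r)]
    else: d=np.c_[a,-b,-np.ones_like(a)]
    R=V[:3,:3]; o=-R.T@V[:3,3]; w=d@R
    return o+w*((z0-o[2])/w[:,2])[:,None]
E
python3 - <<'E'
from h import *
for n in ["top","side","wrist"]:
    cv2.imwrite(f"pics/{n}0.png",env.read_camera(n)); p,V=params(n); print({k:p[k] for k in p if k!="view"}, (-V[:3,:3].T@V[:3,3]).round(3), V[2,:3].round(2))
print(env.get_state())
i=cv2.imread("pics/top0.png"); cv2.imwrite("pics/top0b.png",cv2.resize(i,(800,600),interpolation=cv2.INTER_CUBIC))
E
```

```text
{'fx': 397.5021431339878, 'fy': 397.5021431339878, 'cx': 256.3531916911942, 'cy': 200.2593552845427} [ 0.357 -0.01   1.236] [-0.2  -0.03  0.98]
{'fx': 391.5576373902893, 'fy': 391.5576373902893, 'cx': 252.93642967751572, 'cy': 189.02285985696594} [0.209 0.912 0.65 ] [-0.31  0.8   0.51]
{'fx': 297.3186396354542, 'fy': 297.3186396354542, 'cx': 254.45349448149858, 'cy': 191.14998975341496} [ 0.215 -0.536  0.373] [0.25 0.07 0.96]
{'clock': 0.15, 'joint_pos': array([-1.44660766e+00,  3.13830320e-01,  4.52481349e-02,  1.30362492e+00,
        2.40255203e-05,  1.43125942e+00]), 'qvel': array([ 0.00063301, -0.00237783,  0.00302965,  0.00172032,  0.00035519,
        0.00070143]), 'tau': array([ 1.15338240e-03, -4.81062126e+01,  2.98816609e+01,  1.38515254e-02,
       -2.18341688e-04, -1.76481626e-05]), 'tcp_pos': array([ 0.1498716 , -0.55469308,  0.21021572]), 'orientation': array([-7.05274284e-04,  9.91318447e-01,  1.31480947e-01,  1.74255757e-05]), 'wrist_force': array([-0.22671321,  0.00851025, -0.05310949]), 'ft_torque': array([ 0.04936647,  0.00785109, -0.10878361]), 'finger_gap': 0.08524073172289029}
```

View pics/top0b.png

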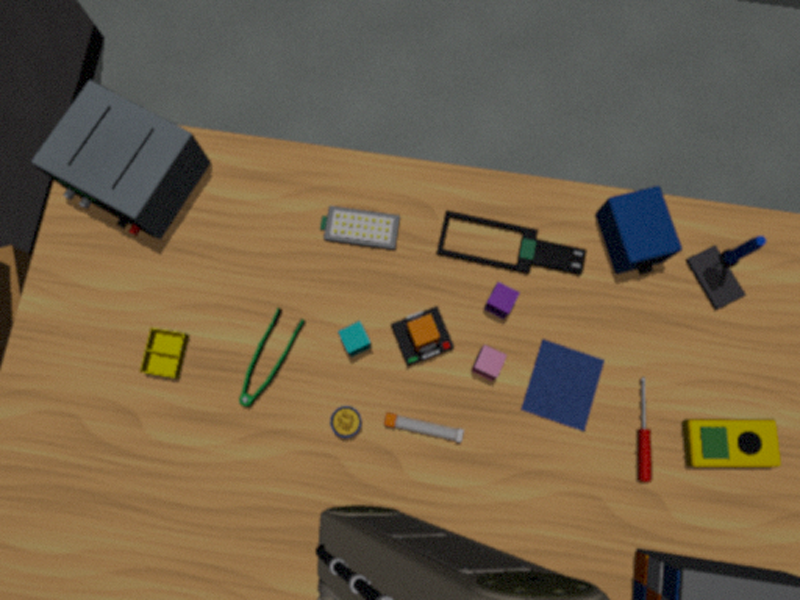

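View pics/side0.png

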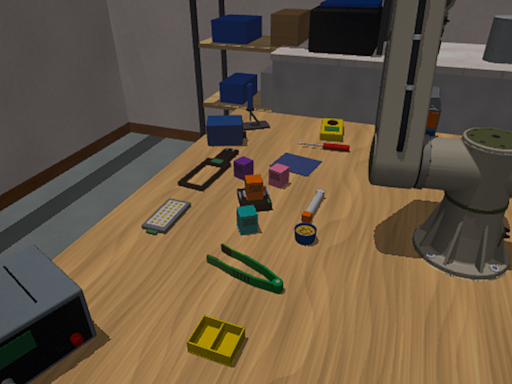

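The top picture shows the dock with the orange cap (423,332), the tongs with hinge (246,400) and jaw tips (279,312) and (302,322), and the mat (563,385). Next I'll measure these by colour.

```bash
cat > m.py <<'E'
from h import *
i=cv2.imread("pics/top0.png"); hsv=cv2.cvtColor(i,cv2.COLOR_BGR2HSV)
def rect(lo,hi,box,z):
    m=cv2.inRange(hsv,lo,hi); k=np.zeros_like(m); x0,y0,x1,y1=[int(v/1.5625) for v in box]; k[y0:y1,x0:x1]=255; m&=k
    ys,xs=np.nonzero(m); P=unproj("top",np.c_[xs,ys],z); return P[:,:2]
def mr(P):
    r=cv2.minAreaRect((P*1000).astype(np.float32)); return np.round(r[0],1),np.round(r[1],1),round(r[2],1)
P=rect((5,150,120),(16,255,255),(380,290,460,370),.085); print("cap",len(P),P.mean(0),mr(P))
P=rect((100,80,40),(125,255,255),(510,330,615,440),.003); print("mat",len(P),P.mean(0),mr(P))
P=rect((0,0,0),(180,255,60),(380,300,460,370),.025); print("dock",len(P),mr(P))
G=rect((45,100,40),(80,255,255),(230,300,310,415),.026); print("tongs",len(G),G.mean(0),mr(G))
c=unproj("top",np.array([(246,400),(279,312),(302,322),(558,385)])/1.5625,.026); print(c.round(3))
h=c[0,:2]; d=c[1:3,:2].mean(0)-h; print("len",np.linalg.norm(d),"yaw",np.degrees(np.arctan2(d[1],d[0])))
u=d/np.linalg.norm(d); print("origin",h+.08*u)
E
python3 m.py
python3 - <<'E'
import cv2
i=cv2.imread("pics/top0.png"); cv2.imwrite("pics/c1.png",cv2.resize(i[180:280,145:395],(800,320),interpolation=cv2.INTER_CUBIC))
E
```

```text
cap 164 [ 0.56796515 -0.0242678 ] (array([568.2, -24.7]), array([46.7, 45.1]), 29.6)
mat 1880 [ 0.51469647 -0.31387826] (array([ 515.4, -313.9]), array([124.9, 144.2]), 79.6)
dock 465 (array([565.3, -24.2]), array([89. , 97.7]), 30.3)
tongs 331 [0.46415967 0.27204779] (array([474.7, 269.7]), array([ 58.6, 195.6]), 72.8)
[[ 0.39   0.293  0.026]
 [ 0.57   0.263  0.026]
 [ 0.557  0.214  0.026]
 [ 0.509 -0.3    0.026]]
len 0.1821238113651717 yaw -17.433598064817744
origin [0.46617743 0.26928923]
```

View pics/c1.png

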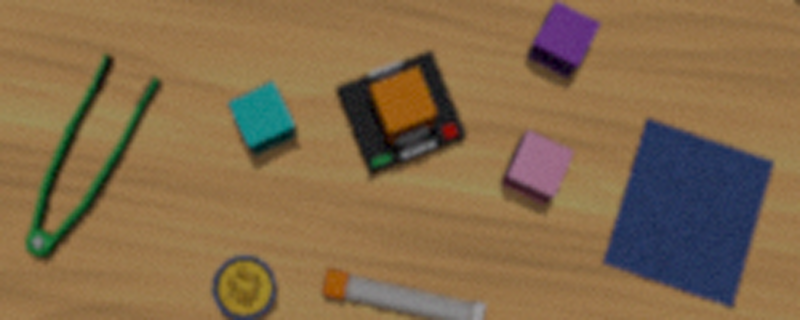

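The rollers (white bars) lie on the dock's ±x sides, at a yaw of about 30°. I'll grip the cap across the dock's y and move to a hover first.

```bash
cat >> h.py <<'E'
def go(x,y,z,yaw):
    "yaw = world yaw of tool x, deg; tool assumed pointing down. Print turn then shift"
    from scipy.spatial.transform import Rotation as Ro
    s=env.get_state(); q=s["orientation"]; R=Ro.from_quat([q[1],q[2],q[3],q[0]])
    a=np.radians(yaw); c,sn=np.cos(a),np.sin(a); T=Ro.from_matrix(np.array([[c,sn,0],[sn,-c,0],[0,0,-1]]).T)
    print("turn",(R.inv()*T).as_rotvec().round(3),"shift mm",(T.inv().apply(np.array([x,y,z])-s["tcp_pos"])*1000).round(1),"tcp",s["tcp_pos"].round(4),"F",s["wrist_force"].round(1),"gap",round(s["finger_gap"],4),"t",round(s["clock"],2))
E
python3 -c "
from h import *
go(.567,-.024,.2,30)"
python3 -m pendant '[{"fingers":85,"delta_pos":[0,0,0],"angular":[0,0,-0.13]},{"fingers":85,"delta_pos":[0,0,0],"angular":[0,0,-0.13]},{"fingers":85,"delta_pos":[30,-12,0],"angular":[0,0,0]},{"fingers":85,"delta_pos":[35,-14,0],"angular":[0,0,0]},{"fingers":85,"delta_pos":[35,-14,0],"angular":[0,0,0]},{"fingers":85,"delta_pos":[35,-14,0],"angular":[0,0,0]},{"fingers":85,"delta_pos":[35,-14,0],"angular":[0,0,0]},{"fingers":85,"delta_pos":[35,-14,0],"angular":[0,0,0]},{"fingers":85,"delta_pos":[35,-14,0],"angular":[0,0,0]},{"fingers":85,"delta_pos":[35,-14,0],"angular":[0,0,0]},{"fingers":85,"delta_pos":[35,-14,0],"angular":[0,0,0]},{"fingers":85,"delta_pos":[35,-14,0],"angular":[0,0,0]}]' 40
python3 -m pendant '[{"fingers":85,"delta_pos":[35,-14,0],"angular":[0,0,0]},{"fingers":85,"delta_pos":[35,-14,0],"angular":[0,0,0]},{"fingers":85,"delta_pos":[35,-14,0],"angular":[0,0,0]},{"fingers":85,"delta_pos":[35,-14,0],"angular":[0,0,0]},{"fingers":85,"delta_pos":[35,-14,0],"angular":[0,0,0]},{"fingers":85,"delta_pos":[35,-14,0],"angular":[0,0,0]},{"fingers":85,"delta_pos":[35,-14,0],"angular":[0,0,0]},{"fingers":85,"delta_pos":[35,-14,0],"angular":[0,0,0]},{"fingers":85,"delta_pos":[0,0,0],"angular":[0,0,0]},{"fingers":85,"delta_pos":[0,0,0],"angular":[0,0,0]}]'
python3 -c "
from h import *
go(.567,-.024,.2,30)
p=env.camera_params('wrist'); i=env.read_camera('wrist'); cv2.imwrite('pics/w1.png',i)
import json; json.dump({k:np.array(v).tolist() for k,v in p.items()},open('w1.json','w'))"
```

```text
turn [-0.001 -0.    -0.26 ] shift mm [ 626.6 -251.    10.2] tcp [ 0.1499 -0.5547  0.2102] F [-0.2  0.  -0.1] gap 0.0852 t 0.15
clock: 1.35
tcp_pos: [0.3803, -0.2617, 0.2108]
orientation: [0.0, 0.966, 0.259, -0.0]
wrist_force: [0.7, -0.7, 0.0]
finger_gap: 0.085
clock: 2.35
tcp_pos: [0.5659, -0.0254, 0.2102]
orientation: [-0.0, 0.966, 0.26, -0.001]
wrist_force: [-0.2, -1.1, 0.1]
finger_gap: 0.0848
turn [-0.001  0.001  0.002] shift mm [ 1.6 -0.7 10.2] tcp [ 0.5659 -0.0254  0.2102] F [-0.2 -1.1  0.1] gap 0.0848 t 2.35
```

View pics/w1.png

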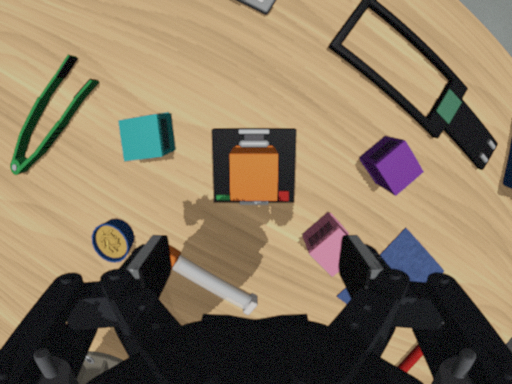

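The cap (230–278, 148–202) is square to the view, with the rollers above and below it along tool x. Next I'll get its centre from this picture.

```bash
python3 - <<'E'
from h import *
import json
p=json.load(open('w1.json')); i=cv2.imread('pics/w1.png'); hsv=cv2.cvtColor(i,cv2.COLOR_BGR2HSV)
m=cv2.inRange(hsv,(5,150,60),(18,255,255)); m[:,:215]=0; m[:,300:]=0; m[:130]=0; m[210:]=0
ys,xs=np.nonzero(m); v=hsv[...,2]
print(xs.min(),xs.max(),ys.min(),ys.max()); print([int(v[y,254]) for y in range(136,206,2)])
d=lambda q,z:unproj('wrist',q,z,p)
C=np.array([(230,153),(279,153),(279,202),(230,202)])
P=d(np.c_[xs,ys],.085)[:,:2]*1000; print(cv2.minAreaRect(P.astype(np.float32)))
D=d([(213,129),(296,129),(294,202),(214,202)],.025); print("dock",D.round(4),D.mean(0))
# predict
for cx,cy,yaw in [(.567,-.024,30)]:
    a=np.radians(yaw);R=np.array([[np.cos(a),-np.sin(a)],[np.sin(a),np.cos(a)]])
    for z,h in[(.085,.024),(.025,.024)]:
        q=np.array([[1,1],[1,-1],[-1,-1],[-1,1]])*h@R.T+[cx,cy]; print(z,proj('wrist',np.c_[q,[z]*4],p).round(1).tolist())
E
```

```text
229 285 145 201
[99, 93, 115, 176, 181, 131, 100, 100, 114, 192, 202, 202, 201, 201, 202, 201, 202, 203, 201, 200, 202, 202, 202, 201, 203, 202, 199, 201, 201, 200, 201, 202, 175, 142, 126]
((573.0556640625, -23.41687774658203), (56.874603271484375, 56.754798889160156), 30.04502296447754)
dock [[ 0.5828  0.0414  0.025 ]
 [ 0.6315 -0.0427  0.025 ]
 [ 0.5543 -0.0876  0.025 ]
 [ 0.5048 -0.0022  0.025 ]] [ 0.56834204 -0.02274704  0.025     ]
0.085 [[230.1, 155.1], [279.2, 155.2], [278.2, 202.1], [231.0, 202.0]]
0.025 [[234.2, 147.7], [275.0, 147.7], [274.4, 187.2], [234.7, 187.1]]
```

```bash
python3 -m pendant '[{"fingers":85,"delta_pos":[1.5,-0.7,20],"angular":[0,0,0]},{"fingers":85,"delta_pos":[0,0,30],"angular":[0,0,0]},{"fingers":85,"delta_pos":[0,0,30],"angular":[0,0,0]},{"fingers":85,"delta_pos":[0,0,30],"angular":[0,0,0]},{"fingers":85,"delta_pos":[0,0,30],"angular":[0,0,0]},{"fingers":85,"delta_pos":[0,0,25],"angular":[0,0,0]},{"fingers":40,"delta_pos":[0,0,0],"angular":[0,0,0]},{"fingers":40,"delta_pos":[0,0,0],"angular":[0,0,0]},{"fingers":40,"delta_pos":[0,0,0],"angular":[0,0,0]},{"fingers":40,"delta_pos":[0,0,0],"angular":[0,0,0]},{"fingers":40,"delta_pos":[0,0,0],"angular":[0,0,0]},{"fingers":40,"delta_pos":[0,0,0],"angular":[0,0,0]}]' 40
python3 -m pendant '[{"fingers":40,"delta_pos":[0,0,0],"angular":[0,0,0]},{"fingers":40,"delta_pos":[0,0,0],"angular":[0,0,0]},{"fingers":40,"delta_pos":[0,0,0],"angular":[0,0,0]}]'
```

```text
clock: 3.6
tcp_pos: [0.5677, -0.0248, 0.0478]
orientation: [0.001, 0.966, 0.259, 0.001]
wrist_force: [-2.7, 0.6, 7.2]
finger_gap: 0.0473
clock: 3.9
tcp_pos: [0.5678, -0.0249, 0.0478]
orientation: [0.001, 0.966, 0.259, 0.001]
wrist_force: [-3.0, 0.2, 7.0]
finger_gap: 0.0469
```

```bash
python3 -m pendant '[{"fingers":40,"delta_pos":[0,0,-3],"angular":[0,0,0]},{"fingers":40,"delta_pos":[0,0,-3],"angular":[0,0,0]},{"fingers":40,"delta_pos":[0,0,-4],"angular":[0,0,0]},{"fingers":40,"delta_pos":[0,0,-5],"angular":[0,0,0]},{"fingers":40,"delta_pos":[0,0,-10],"angular":[0,0,0]},{"fingers":40,"delta_pos":[0,0,-15],"angular":[0,0,0]},{"fingers":40,"delta_pos":[0,0,-20],"angular":[0,0,0]},{"fingers":40,"delta_pos":[0,0,-20],"angular":[0,0,0]},{"fingers":40,"delta_pos":[0,0,-20],"angular":[0,0,0]},{"fingers":40,"delta_pos":[0,0,0],"angular":[0,0,0]},{"fingers":40,"delta_pos":[0,0,0],"angular":[0,0,0]}]' 50
python3 -c "
from h import *
go(.515,-.314,.15,30)
i=env.read_camera('side'); j=env.read_camera('wrist'); print((env.camera_params('wrist')['view']).tolist() if 0 else '')
cv2.imwrite('pics/s2.png',np.hstack([cv2.resize(i[120:240,190:340],(450,360)),cv2.resize(j[100:292,140:380],(350,360))]))"
```

```text
clock: 5.0
tcp_pos: [0.5677, -0.0249, 0.1469]
orientation: [0.001, 0.966, 0.259, 0.001]
wrist_force: [0.3, -0.0, -0.7]
finger_gap: 0.0467
turn [ 0.002 -0.002  0.   ] shift mm [-190.2  224.    -3.1] tcp [ 0.5677 -0.0249  0.1469] F [ 0.3 -0.  -0.7] gap 0.0467 t 5.0
```

View pics/s2.png

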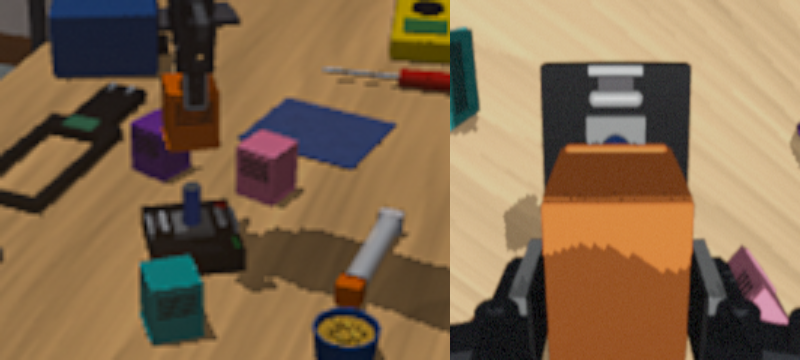

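The cap is off and hangs level in the gripper, and the cell stands in the socket. Next the cap goes to the mat.

```bash
python3 -m pendant '[{"fingers":40,"delta_pos":[-10,12,0],"angular":[0,0,0]},{"fingers":40,"delta_pos":[-20,23,0],"angular":[0,0,0]},{"fingers":40,"delta_pos":[-20,24,0],"angular":[0,0,0]},{"fingers":40,"delta_pos":[-20,24,0],"angular":[0,0,0]},{"fingers":40,"delta_pos":[-20,24,0],"angular":[0,0,0]},{"fingers":40,"delta_pos":[-20,24,0],"angular":[0,0,0]},{"fingers":40,"delta_pos":[-20,24,0],"angular":[0,0,0]},{"fingers":40,"delta_pos":[-20,24,0],"angular":[0,0,0]},{"fingers":40,"delta_pos":[-20,23,0],"angular":[0,0,0]},{"fingers":40,"delta_pos":[-14,16,0],"angular":[0,0,0]},{"fingers":40,"delta_pos":[-6,6,0],"angular":[0,0,0]},{"fingers":40,"delta_pos":[0,0,0],"angular":[0,0,0]}]'
python3 -m pendant '[{"fingers":40,"delta_pos":[0,0,15],"angular":[0,0,0]},{"fingers":40,"delta_pos":[0,0,20],"angular":[0,0,0]},{"fingers":40,"delta_pos":[0,0,20],"angular":[0,0,0]},{"fingers":40,"delta_pos":[0,0,20],"angular":[0,0,0]},{"fingers":40,"delta_pos":[0,0,18],"angular":[0,0,0]},{"fingers":40,"delta_pos":[0,0,12],"angular":[0,0,0]},{"fingers":40,"delta_pos":[0,0,8],"angular":[0,0,0]},{"fingers":40,"delta_pos":[0,0,4],"angular":[0,0,0]},{"fingers":40,"delta_pos":[0,0,0],"angular":[0,0,0]}]'
python3 -c "
from h import *
go(.515,-.314,.0258,30)"
```

```text
clock: 6.3
tcp_pos: [0.5135, -0.3148, 0.145]
orientation: [-0.001, 0.966, 0.258, -0.0]
wrist_force: [-0.4, -0.2, -0.1]
finger_gap: 0.0468
clock: 7.2
tcp_pos: [0.5146, -0.3134, 0.0288]
orientation: [-0.0, 0.966, 0.259, -0.0]
wrist_force: [0.4, -0.1, -0.2]
finger_gap: 0.0467
turn [-0.     0.     0.001] shift mm [0.  0.7 3. ] tcp [ 0.5146 -0.3134  0.0288] F [ 0.4 -0.1 -0.2] gap 0.0467 t 7.2
```

```bash
python3 -m pendant '[{"fingers":40,"delta_pos":[0,0,1.5],"angular":[0,0,0]},{"fingers":40,"delta_pos":[0,0,0.8],"angular":[0,0,0]},{"fingers":40,"delta_pos":[0,0,0.7],"angular":[0,0,0]},{"fingers":40,"delta_pos":[0,0,0],"angular":[0,0,0]}]'

```

```text
clock: 7.6
tcp_pos: [0.5147, -0.3139, 0.0261]
orientation: [0.0, 0.966, 0.259, 0.0]
wrist_force: [-0.7, 0.3, -1.0]
finger_gap: 0.0468
```

```bash
python3 -m pendant '[{"fingers":40,"delta_pos":[0,0,0.7],"angular":[0,0,0]},{"fingers":40,"delta_pos":[0,0,0],"angular":[0,0,0]}]'
python3 -m pendant '[{"fingers":40,"delta_pos":[0,0,0.7],"angular":[0,0,0]},{"fingers":40,"delta_pos":[0,0,0],"angular":[0,0,0]}]'

```

```text
clock: 7.8
tcp_pos: [0.5146, -0.3139, 0.0259]
orientation: [0.0, 0.966, 0.259, 0.0]
wrist_force: [-1.5, 0.6, 3.3]
finger_gap: 0.0468
clock: 8.0
tcp_pos: [0.5146, -0.3139, 0.0258]
orientation: [0.001, 0.966, 0.259, 0.0]
wrist_force: [-3.2, 2.9, 8.4]
finger_gap: 0.0465
```

The cap is seated on the mat (8 N of contact). Now I release, rise and turn towards the tongs. Joint 6's range calls for the half-turned grasp, with tool x at 163°.

```bash
python3 -m pendant '[{"fingers":85,"delta_pos":[0,0,-0.5],"angular":[0,0,0]},{"fingers":85,"delta_pos":[0,0,0],"angular":[0,0,0]},{"fingers":85,"delta_pos":[0,0,0],"angular":[0,0,0]},{"fingers":85,"delta_pos":[0,0,0],"angular":[0,0,0]},{"fingers":85,"delta_pos":[0,0,0],"angular":[0,0,0]},{"fingers":85,"delta_pos":[0,0,0],"angular":[0,0,0]},{"fingers":85,"delta_pos":[0,0,-5],"angular":[0,0,0]},{"fingers":85,"delta_pos":[0,0,-15],"angular":[0,0,0]},{"fingers":85,"delta_pos":[0,0,-25],"angular":[0,0,0]},{"fingers":85,"delta_pos":[0,0,-40],"angular":[0,0,0]},{"fingers":85,"delta_pos":[0,0,-45],"angular":[0,0,0]},{"fingers":85,"delta_pos":[0,0,-45],"angular":[0,0,0]}]'
python3 -m pendant '[{"fingers":85,"delta_pos":[0,0,0],"angular":[0,0,-0.145]},{"fingers":85,"delta_pos":[0,0,0],"angular":[0,0,-0.145]},{"fingers":85,"delta_pos":[0,0,0],"angular":[0,0,-0.145]},{"fingers":85,"delta_pos":[0,0,0],"angular":[0,0,-0.145]},{"fingers":85,"delta_pos":[0,0,0],"angular":[0,0,-0.145]},{"fingers":85,"delta_pos":[0,0,0],"angular":[0,0,-0.145]},{"fingers":85,"delta_pos":[0,0,0],"angular":[0,0,-0.145]},{"fingers":85,"delta_pos":[0,0,0],"angular":[0,0,-0.145]}]'
python3 -m pendant '[{"fingers":85,"delta_pos":[0,0,0],"angular":[0,0,-0.145]},{"fingers":85,"delta_pos":[0,0,0],"angular":[0,0,-0.145]},{"fingers":85,"delta_pos":[0,0,0],"angular":[0,0,-0.145]},{"fingers":85,"delta_pos":[0,0,0],"angular":[0,0,-0.145]},{"fingers":85,"delta_pos":[0,0,0],"angular":[0,0,-0.145]},{"fingers":85,"delta_pos":[0,0,0],"angular":[0,0,-0.145]},{"fingers":85,"delta_pos":[0,0,0],"angular":[0,0,-0.145]},{"fingers":85,"delta_pos":[0,0,0],"angular":[0,0,-0.145]},{"fingers":85,"delta_pos":[0,0,0],"angular":[0,0,0]}]'
python3 -c "
from h import *
go(.466,.269,.2,162.6)"
```

```text
clock: 9.2
tcp_pos: [0.5142, -0.3134, 0.2019]
orientation: [-0.0, 0.966, 0.259, -0.0]
wrist_force: [0.8, -0.6, -0.7]
finger_gap: 0.0851
clock: 10.0
tcp_pos: [0.5145, -0.3137, 0.2004]
orientation: [0.0, 0.664, 0.748, -0.0]
wrist_force: [-0.4, -0.0, 0.6]
finger_gap: 0.0854
clock: 10.9
tcp_pos: [0.5146, -0.3137, 0.2004]
orientation: [0.0, 0.148, 0.989, -0.0]
wrist_force: [0.1, 0.2, -0.4]
finger_gap: 0.0851
turn [-0.     0.     0.006] shift mm [2.206e+02 5.415e+02 4.000e-01] tcp [ 0.5146 -0.3137  0.2004] F [ 0.1  0.2 -0.4] gap 0.0851 t 10.9
```

```bash
python3 -m pendant '[{"fingers":85,"delta_pos":[6,15,0],"angular":[0,0,0]},{"fingers":85,"delta_pos":[12,30,0],"angular":[0,0,0]},{"fingers":85,"delta_pos":[13,32,0],"angular":[0,0,0]},{"fingers":85,"delta_pos":[13,32,0],"angular":[0,0,0]},{"fingers":85,"delta_pos":[13,32,0],"angular":[0,0,0]},{"fingers":85,"delta_pos":[13,32,0],"angular":[0,0,0]},{"fingers":85,"delta_pos":[13,32,0],"angular":[0,0,0]},{"fingers":85,"delta_pos":[13,32,0],"angular":[0,0,0]},{"fingers":85,"delta_pos":[13,32,0],"angular":[0,0,0]},{"fingers":85,"delta_pos":[13,32,0],"angular":[0,0,0]},{"fingers":85,"delta_pos":[13,32,0],"angular":[0,0,0]},{"fingers":85,"delta_pos":[13,32,0],"angular":[0,0,0]}]'
python3 -m pendant '[{"fingers":85,"delta_pos":[13,32,0],"angular":[0,0,0]},{"fingers":85,"delta_pos":[13,32,0],"angular":[0,0,0]},{"fingers":85,"delta_pos":[13,32,0],"angular":[0,0,0]},{"fingers":85,"delta_pos":[13,32,0],"angular":[0,0,0]},{"fingers":85,"delta_pos":[13,32,0],"angular":[0,0,0]},{"fingers":85,"delta_pos":[7,16,0],"angular":[0,0,0]},{"fingers":85,"delta_pos":[0,0,0],"angular":[0,0,0]},{"fingers":85,"delta_pos":[0,0,0],"angular":[0,0,0]}]'
python3 -c "
from h import *
go(.466,.269,.2,162.6)
p=env.camera_params('wrist'); i=env.read_camera('wrist'); cv2.imwrite('pics/w3.png',i); t=env.read_camera('top'); cv2.imwrite('pics/top3.png',t)
import json; json.dump({k:np.array(v).tolist() for k,v in p.items()},open('w3.json','w'))
for a in (-.08,0,.093): 
  c=np.array([.466,.269])+a*np.array([np.cos(np.radians(-17.4)),np.sin(np.radians(-17.4))]); print(a,proj('wrist',[*c,.026]).round(1))"
```

```text
clock: 12.1
tcp_pos: [0.479, 0.0807, 0.2003]
orientation: [0.0, 0.15, 0.989, 0.0]
wrist_force: [1.7, 0.2, -0.0]
finger_gap: 0.0849
clock: 12.9
tcp_pos: [0.4621, 0.2683, 0.2]
orientation: [-0.0, 0.148, 0.989, -0.0]
wrist_force: [0.2, -0.3, 0.1]
finger_gap: 0.0847
turn [-0.001 -0.     0.006] shift mm [-3.5  1.8 -0. ] tcp [0.4621 0.2683 0.2   ] F [ 0.2 -0.3  0.1] gap 0.0847 t 12.9
-0.08 [[255.8 102. ]]
0 [[255.5 171.8]]
0.093 [[255.2 245. ]]
```

View pics/w3.png

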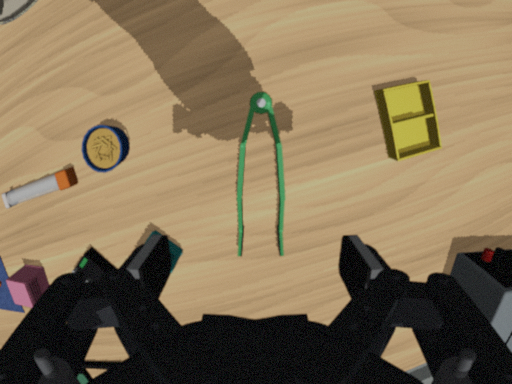

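The wrist view shows the tongs whole: hinge (262,103), jaw tips (240,255) and (281,255). Next is the grasp pose.

```bash
python3 - <<'E'
from h import *
import json
p=json.load(open('w3.json')); W=unproj('wrist',[(262,102.5),(240,255),(281.5,255),(242,144),(278.5,144)],.026,p)[:,:2]; print(W.round(4))
h=W[0]; d=W[1:3].mean(0)-h; u=d/np.linalg.norm(d); yaw=np.degrees(np.arctan2(u[1],u[0])); o=h+.08*u
print(np.linalg.norm(d),np.linalg.norm(W[1]-W[2]),yaw,o, ((W[3]+W[4])/2-h)@u)
go(o[0]+.003*u[0],o[1]+.003*u[1],.003,yaw+180)
E
```

```text
[[0.3916 0.3002]
 [0.5621 0.2196]
 [0.5778 0.27  ]
 [0.43   0.2647]
 [0.4421 0.3044]]
0.1868202937751952 0.05277431453806338 -17.244075525428638 [0.4679618 0.2764589] 0.047097995595821646
turn [-0.    -0.     0.002] shift mm [ -5.4  10.2 197. ] tcp [0.4626 0.2674 0.2   ] F [ 0.1 -0.8  0.5] gap 0.0851 t 13.0
```

```bash
python3 -m pendant '[{"fingers":85,"delta_pos":[-5,7,20],"angular":[0,0,0]},{"fingers":85,"delta_pos":[0,0,30],"angular":[0,0,0]},{"fingers":85,"delta_pos":[0,0,30],"angular":[0,0,0]},{"fingers":85,"delta_pos":[0,0,25],"angular":[0,0,0]},{"fingers":85,"delta_pos":[0,0,15],"angular":[0,0,0]},{"fingers":85,"delta_pos":[0,0,0],"angular":[0,0,0]},{"fingers":85,"delta_pos":[0,0,0],"angular":[0,0,0]}]'
python3 - <<'E'
from h import *
s=env.get_state(); p=env.camera_params('wrist'); i=env.read_camera('wrist')
go(.468,.2765,.003,162.76)
tp=s["tcp_pos"]; q=lambda P:proj('wrist',P,p)
a=np.radians(162.76); x=np.array([np.cos(a),np.sin(a)]); y=np.array([np.sin(a),-np.cos(a)])
for o,c in[((.468,.2765),(255,0,0)),((.466,.269),(0,0,255))]:
  for X in np.linspace(-.08,.11,20):
    P=[*(np.array(o)-X*x),.026]; u,v=q(P)[0]; cv2.circle(i,(int(u),int(v)),2,c,-1)
cv2.imwrite('pics/w4.png',i)
hsv=cv2.cvtColor(i,cv2.COLOR_BGR2HSV); m=cv2.inRange(hsv,(45,100,30),(80,255,255))
for v in range(20,300,20):
  xs=np.nonzero(m[v])[0]; print(v,xs.min() if len(xs) else None,xs.max() if len(xs) else None, len(xs))
E
```

```text
clock: 13.7
tcp_pos: [0.47, 0.2724, 0.0803]
orientation: [-0.0, 0.149, 0.989, -0.0]
wrist_force: [0.9, 0.4, 0.6]
finger_gap: 0.0847
turn [0.001 0.001 0.002] shift mm [ 3.6  2.7 78. ] tcp [0.4706 0.2728 0.081 ] F [ 0.6  1.  -0.1] gap 0.0848 t 13.75
20 None None 0
40 None None 0
60 None None 0
80 241 268 28
100 238 273 34
120 233 277 16
140 228 283 17
160 224 287 17
180 223 288 16
200 222 289 16
220 221 289 15
240 222 289 14
260 224 287 12
280 225 286 10
```

View pics/w4.png

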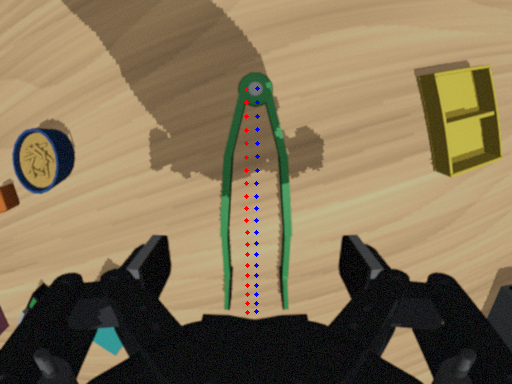

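The blue estimate lies on the tongs' midline: (255,90) at the hinge to (256,311) at the jaws. Now I descend and squeeze lightly.

```bash
python3 -m pendant '[{"fingers":85,"delta_pos":[1,2,15],"angular":[0,0,0]},{"fingers":85,"delta_pos":[0,0,20],"angular":[0,0,0]},{"fingers":85,"delta_pos":[0,0,20],"angular":[0,0,0]},{"fingers":85,"delta_pos":[0,0,13],"angular":[0,0,0]},{"fingers":85,"delta_pos":[0,0,8],"angular":[0,0,0]},{"fingers":85,"delta_pos":[0,0,0],"angular":[0,0,0]},{"fingers":47,"delta_pos":[0,0,0],"angular":[0,0,0]},{"fingers":47,"delta_pos":[0,0,0],"angular":[0,0,0]},{"fingers":47,"delta_pos":[0,0,0],"angular":[0,0,0]},{"fingers":47,"delta_pos":[0,0,0],"angular":[0,0,0]},{"fingers":47,"delta_pos":[0,0,0],"angular":[0,0,0]},{"fingers":47,"delta_pos":[0,0,0],"angular":[0,0,0]}]' 30
python3 -m pendant '[{"fingers":47,"delta_pos":[0,0,0],"angular":[0,0,0]},{"fingers":47,"delta_pos":[0,0,0],"angular":[0,0,0]}]'
```

```text
clock: 14.95
tcp_pos: [0.4695, 0.2755, 0.0041]
orientation: [0.0, 0.148, 0.989, -0.0]
wrist_force: [0.3, 0.0, -0.7]
finger_gap: 0.047
clock: 15.15
tcp_pos: [0.4694, 0.2754, 0.0039]
orientation: [-0.0, 0.148, 0.989, -0.0]
wrist_force: [0.3, -1.0, -0.3]
finger_gap: 0.047
```

```bash
python3 -m pendant '[{"fingers":47,"delta_pos":[0,0,-3],"angular":[0,0,0]},{"fingers":47,"delta_pos":[0,0,-7],"angular":[0,0,0]},{"fingers":47,"delta_pos":[0,0,-15],"angular":[0,0,0]},{"fingers":47,"delta_pos":[0,0,-20],"angular":[0,0,0]},{"fingers":47,"delta_pos":[0,0,-20],"angular":[0,0,0]},{"fingers":47,"delta_pos":[0,0,-20],"angular":[0,0,0]},{"fingers":47,"delta_pos":[0,0,-20],"angular":[0,0,0]},{"fingers":47,"delta_pos":[0,0,-15],"angular":[0,0,0]},{"fingers":47,"delta_pos":[0,0,-10],"angular":[0,0,0]},{"fingers":47,"delta_pos":[0,0,0],"angular":[0,0,-0.1]},{"fingers":47,"delta_pos":[0,0,0],"angular":[0,0,-0.1]},{"fingers":47,"delta_pos":[0,0,0],"angular":[0,0,-0.1]}]'
python3 -m pendant '[{"fingers":47,"delta_pos":[0,-10,0],"angular":[0,0,0]},{"fingers":47,"delta_pos":[0,-20,0],"angular":[0,0,0]},{"fingers":47,"delta_pos":[0,-30,0],"angular":[0,0,0]},{"fingers":47,"delta_pos":[0,-30,0],"angular":[0,0,0]},{"fingers":47,"delta_pos":[0,-30,0],"angular":[0,0,0]},{"fingers":47,"delta_pos":[0,-30,0],"angular":[0,0,0]},{"fingers":47,"delta_pos":[0,-30,0],"angular":[0,0,0]},{"fingers":47,"delta_pos":[0,-30,0],"angular":[0,0,0]},{"fingers":47,"delta_pos":[0,-30,0],"angular":[0,0,0]},{"fingers":47,"delta_pos":[-3,-30,0],"angular":[0,0,0]},{"fingers":47,"delta_pos":[-3,-20,0],"angular":[0,0,0]},{"fingers":47,"delta_pos":[0,-10,0],"angular":[0,0,0]}]'
python3 -m pendant '[{"fingers":47,"delta_pos":[0,0,0],"angular":[0,0,0]},{"fingers":47,"delta_pos":[0,0,0],"angular":[0,0,0]}]'
python3 - <<'E'
from h import *
go(.476,-.0245,.134,180)
T=env.camera_params('top');S=env.camera_params('side')
t=env.read_camera('top'); s=env.read_camera('side'); cv2.imwrite('pics/t5.png',t); cv2.imwrite('pics/s5.png',s)
print(proj('top',[.567,-.0245,.075]),proj('side',[[.567,-.0245,.075],[.567,-.0245,.143]]))
cv2.imwrite('pics/c5.png',np.hstack([cv2.resize(t[150:270,200:320],(480,480),interpolation=cv2.INTER_CUBIC),cv2.resize(s[110:230,200:280],(320,480),interpolation=cv2.INTER_CUBIC)]))
E
```

```text
clock: 16.35
tcp_pos: [0.4693, 0.2754, 0.1342]
orientation: [0.0, -0.003, 1.0, -0.0]
wrist_force: [-0.1, 0.7, 0.2]
finger_gap: 0.0475
clock: 17.55
tcp_pos: [0.476, -0.0266, 0.134]
orientation: [0.0, 0.001, 1.0, -0.0]
wrist_force: [1.0, 0.2, 0.6]
finger_gap: 0.0472
clock: 17.75
tcp_pos: [0.4756, -0.0242, 0.1339]
orientation: [-0.0, -0.001, 1.0, 0.0]
wrist_force: [0.1, 0.3, 0.1]
finger_gap: 0.0469
turn [ 0.    -0.001  0.001] shift mm [-0.4 -0.3 -0.1] tcp [ 0.4756 -0.0242  0.1339] F [0.1 0.3 0.1] gap 0.0469 t 17.75
[[270.61384995 211.65175902]] [[253.18179281 181.0866399 ]
 [252.98861602 160.46519235]]
```

View pics/c5.png

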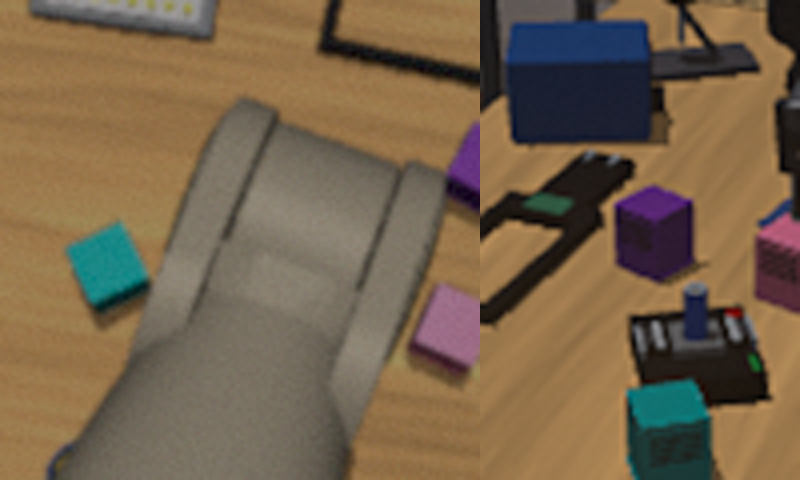

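The jaws are missing from the side crop, where (212,200) should show them. I'll look at the wider picture.

```bash
python3 - <<'E'
from h import *
s=cv2.imread('pics/s5.png'); cv2.imwrite('pics/c6.png',cv2.resize(s[90:310,190:400],(573,600)))
E
```

```text
(no output)
```

View pics/c6.png

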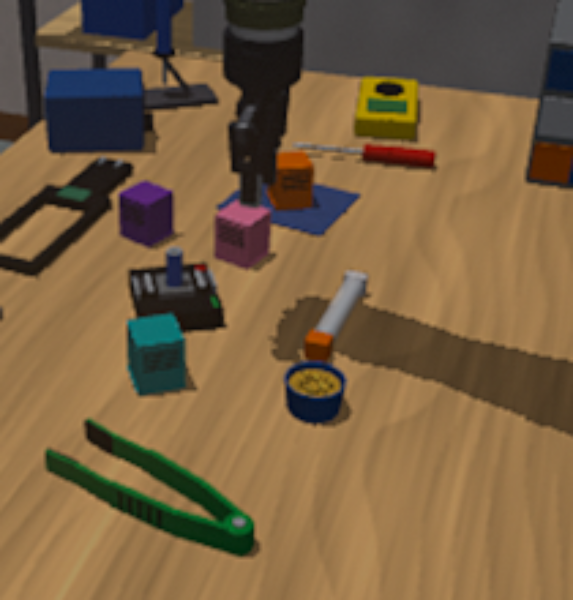

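The tongs slipped out and still lie near their old place (hinge at (240,523) in the crop). The cap stands upright on the mat and the cell is upright in the dock. I'll go back, re-measure, and grip lower with a slightly firmer squeeze.

```bash
python3 -m pendant '[{"fingers":85,"delta_pos":[0,10,0],"angular":[0,0,0]},{"fingers":85,"delta_pos":[0,25,0],"angular":[0,0,0]},{"fingers":85,"delta_pos":[0,35,0],"angular":[0,0,0]},{"fingers":85,"delta_pos":[0,35,0],"angular":[0,0,0]},{"fingers":85,"delta_pos":[0,35,0],"angular":[0,0,0]},{"fingers":85,"delta_pos":[0,35,0],"angular":[0,0,0]},{"fingers":85,"delta_pos":[0,35,0],"angular":[0,0,0]},{"fingers":85,"delta_pos":[0,35,0],"angular":[0,0,0]},{"fingers":85,"delta_pos":[0,30,0],"angular":[0,0,0]},{"fingers":85,"delta_pos":[0,15,0],"angular":[0,0,0.1]},{"fingers":85,"delta_pos":[0,10,0],"angular":[0,0,0.1]},{"fingers":85,"delta_pos":[0,0,0],"angular":[0,0,0.1]}]'
python3 -m pendant '[{"fingers":85,"delta_pos":[0,0,25],"angular":[0,0,0]},{"fingers":85,"delta_pos":[0,0,25],"angular":[0,0,0]},{"fingers":85,"delta_pos":[0,0,0],"angular":[0,0,0]},{"fingers":85,"delta_pos":[0,0,0],"angular":[0,0,0]}]'
cat > tg.py <<'E'
from h import *
p=env.camera_params('wrist'); i=env.read_camera('wrist'); cv2.imwrite('pics/w7.png',i)
hsv=cv2.cvtColor(i,cv2.COLOR_BGR2HSV); m=cv2.inRange(hsv,(45,100,30),(80,255,255)); m[:,:180]=0; m[:,340:]=0
R=[]
for v in range(20,320,10):
    xs=np.nonzero(m[v])[0]
    if len(xs)>4: R.append((v,xs.min(),xs.max()))
print(R)
ys,xs=np.nonzero(m); v0=ys.min(); top=unproj('wrist',[(xs[ys==v0].mean(),v0)],.026,p)[0,:2]
mid=np.array([unproj('wrist',[(a,v),(b,v)],.026,p)[:,:2].mean(0) for v,a,b in R if v>130])
vx,vy,x0,y0=cv2.fitLine(mid.astype(np.float32),cv2.DIST_L2,0,1e-4,1e-4).ravel()
u=np.array([vx,vy]); u*=np.sign(u[0]); yaw=np.degrees(np.arctan2(u[1],u[0])); c=np.array([x0,y0])
back=c+u*((top-c)@u); print("yaw",yaw,"hinge end",back,"origin(end at -95)",back+.095*u, "if -80-10",back+.09*u)
o=back+.0925*u; go(o[0],o[1],.003,yaw+180)
E
python3 tg.py
```

```text
clock: 19.05
tcp_pos: [0.4754, 0.2783, 0.1338]
orientation: [-0.0, 0.149, 0.989, 0.0]
wrist_force: [0.7, 0.1, -0.7]
finger_gap: 0.0852
clock: 19.45
tcp_pos: [0.4754, 0.2761, 0.0839]
orientation: [-0.001, 0.148, 0.989, -0.0]
wrist_force: [-0.2, 0.5, 0.5]
finger_gap: 0.0852
[(70, np.int64(240), np.int64(257)), (80, np.int64(233), np.int64(264)), (90, np.int64(232), np.int64(264)), (100, np.int64(230), np.int64(267)), (110, np.int64(227), np.int64(270)), (120, np.int64(225), np.int64(272)), (130, np.int64(223), np.int64(274)), (140, np.int64(220), np.int64(277)), (150, np.int64(218), np.int64(280)), (160, np.int64(217), np.int64(280)), (170, np.int64(217), np.int64(280)), (180, np.int64(216), np.int64(281)), (190, np.int64(216), np.int64(282)), (200, np.int64(216), np.int64(282)), (210, np.int64(216), np.int64(283)), (220, np.int64(215), np.int64(283)), (230, np.int64(216), np.int64(283)), (240, np.int64(217), np.int64(282)), (250, np.int64(217), np.int64(281)), (260, np.int64(218), np.int64(281)), (270, np.int64(218), np.int64(280)), (280, np.int64(219), np.int64(280)), (290, np.int64(220), np.int64(280)), (300, np.int64(219), np.int64(281))]
yaw -16.958067 hinge end [0.37964312 0.30218756] origin(end at -95) [0.47051238 0.27447874] if -80-10 [0.46572979 0.2759371 ]
turn [ 0.     0.    -0.001] shift mm [ 7.6 -3.4 81.8] tcp [0.4764 0.2763 0.0848] F [-0.2  0.4  1.2] gap 0.085 t 19.5
```

```bash
python3 -m pendant '[{"fingers":85,"delta_pos":[3,-2.5,15],"angular":[0,0,0]},{"fingers":85,"delta_pos":[0,0,20],"angular":[0,0,0]},{"fingers":66,"delta_pos":[0,0,20],"angular":[0,0,0]},{"fingers":66,"delta_pos":[0,0,10],"angular":[0,0,0]},{"fingers":66,"delta_pos":[0,0,10],"angular":[0,0,0]},{"fingers":66,"delta_pos":[0,0,5],"angular":[0,0,0]},{"fingers":66,"delta_pos":[0,0,0],"angular":[0,0,0]},{"fingers":66,"delta_pos":[0,0,2],"angular":[0,0,0]},{"fingers":66,"delta_pos":[0,0,0],"angular":[0,0,0]}]' 30
python3 -m pendant '[{"fingers":66,"delta_pos":[0,0,1],"angular":[0,0,0]},{"fingers":66,"delta_pos":[0,0,0],"angular":[0,0,0]},{"fingers":66,"delta_pos":[0,0,0],"angular":[0,0,0]}]'
```

```text
clock: 20.4
tcp_pos: [0.4732, 0.2741, 0.0024]
orientation: [0.0, 0.148, 0.989, 0.0]
wrist_force: [-0.3, 0.1, -0.1]
finger_gap: 0.0659
clock: 20.7
tcp_pos: [0.4729, 0.2739, 0.0011]
orientation: [0.0, 0.148, 0.989, 0.0]
wrist_force: [-0.6, 0.1, 0.8]
finger_gap: 0.066
```

```bash
python3 -m pendant '[{"fingers":66,"delta_pos":[0,0,1],"angular":[0,0,0]},{"fingers":66,"delta_pos":[0,0,1],"angular":[0,0,0]},{"fingers":66,"delta_pos":[0,0,1],"angular":[0,0,0]},{"fingers":66,"delta_pos":[0,0,0],"angular":[0,0,0]}]'
python3 -m pendant '[{"fingers":54,"delta_pos":[0,0,0],"angular":[0,0,0]},{"fingers":54,"delta_pos":[0,0,0],"angular":[0,0,0]},{"fingers":54,"delta_pos":[0,0,0],"angular":[0,0,0]}]'
python3 -m pendant '[{"fingers":45.5,"delta_pos":[0,0,0],"angular":[0,0,0]},{"fingers":45.5,"delta_pos":[0,0,0],"angular":[0,0,0]},{"fingers":45.5,"delta_pos":[0,0,0],"angular":[0,0,0]},{"fingers":45.5,"delta_pos":[0,0,0],"angular":[0,0,0]}]'
python3 -m pendant '[{"fingers":45.5,"delta_pos":[0,0,-3],"angular":[0,0,0]},{"fingers":45.5,"delta_pos":[0,0,-4],"angular":[0,0,0]},{"fingers":45.5,"delta_pos":[0,0,-5],"angular":[0,0,0]},{"fingers":45.5,"delta_pos":[0,0,-8],"angular":[0,0,0]},{"fingers":45.5,"delta_pos":[0,0,-10],"angular":[0,0,0]},{"fingers":45.5,"delta_pos":[0,0,0],"angular":[0,0,0]},{"fingers":45.5,"delta_pos":[0,0,0],"angular":[0,0,0]}]'
python3 tg.py
```

```text
clock: 21.1
tcp_pos: [0.4727, 0.2738, -0.0023]
orientation: [-0.0, 0.148, 0.989, -0.0]
wrist_force: [0.1, -0.8, 0.4]
finger_gap: 0.0662
clock: 21.4
tcp_pos: [0.4729, 0.2739, -0.0019]
orientation: [0.0, 0.148, 0.989, -0.0]
wrist_force: [-0.9, -1.0, 1.7]
finger_gap: 0.0544
clock: 21.8
tcp_pos: [0.4735, 0.2743, -0.0012]
orientation: [0.001, 0.148, 0.989, 0.001]
wrist_force: [-0.5, -0.2, 4.7]
finger_gap: 0.0457
clock: 22.5
tcp_pos: [0.4734, 0.2741, 0.0286]
orientation: [0.001, 0.148, 0.989, 0.0]
wrist_force: [1.1, -0.1, -1.3]
finger_gap: 0.0455
[(70, np.int64(236), np.int64(270)), (80, np.int64(231), np.int64(275)), (90, np.int64(231), np.int64(274)), (100, np.int64(229), np.int64(277)), (110, np.int64(227), np.int64(280)), (120, np.int64(224), np.int64(282)), (130, np.int64(223), np.int64(284)), (140, np.int64(220), np.int64(286)), (150, np.int64(218), np.int64(289)), (160, np.int64(216), np.int64(292)), (170, np.int64(214), np.int64(293)), (180, np.int64(212), np.int64(294)), (190, np.int64(212), np.int64(295)), (200, np.int64(213), np.int64(296)), (210, np.int64(212), np.int64(295)), (220, np.int64(212), np.int64(296)), (230, np.int64(212), np.int64(296)), (240, np.int64(210), np.int64(298)), (250, np.int64(210), np.int64(299)), (260, np.int64(210), np.int64(299)), (270, np.int64(211), np.int64(298)), (280, np.int64(212), np.int64(297)), (290, np.int64(212), np.int64(297)), (300, np.int64(214), np.int64(295)), (310, np.int64(216), np.int64(294))]
yaw -16.654182 hinge end [0.38328205 0.30221994] origin(end at -95) [0.47429698 0.27499347] if -80-10 [0.46950673 0.27642644]
turn [ 0.     0.    -0.007] shift mm [ 1.5  1.4 25.1] tcp [0.473  0.2739 0.0281] F [-0.5  0.2 -0.7] gap 0.0456 t 22.55
```

```bash
python3 -m pendant '[{"fingers":45.5,"delta_pos":[0,0,-10],"angular":[0,0,0]},{"fingers":45.5,"delta_pos":[0,0,-20],"angular":[0,0,0]},{"fingers":45.5,"delta_pos":[0,0,-20],"angular":[0,0,0]},{"fingers":45.5,"delta_pos":[0,0,-20],"angular":[0,0,0]},{"fingers":45.5,"delta_pos":[0,0,-20],"angular":[0,0,0]},{"fingers":45.5,"delta_pos":[0,0,-10],"angular":[0,0,0]},{"fingers":45.5,"delta_pos":[0,0,0],"angular":[0,0,0]},{"fingers":45.5,"delta_pos":[0,0,0],"angular":[0,0,0]}]'
python3 tg.py
```

```text
clock: 23.35
tcp_pos: [0.4726, 0.2738, 0.1275]
orientation: [-0.0, 0.148, 0.989, -0.0]
wrist_force: [-0.0, 0.5, -0.4]
finger_gap: 0.0454
[(130, np.int64(238), np.int64(269)), (140, np.int64(236), np.int64(271)), (150, np.int64(233), np.int64(274)), (160, np.int64(229), np.int64(277)), (170, np.int64(226), np.int64(281)), (180, np.int64(222), np.int64(284)), (190, np.int64(219), np.int64(288)), (200, np.int64(218), np.int64(289)), (210, np.int64(217), np.int64(290)), (220, np.int64(216), np.int64(292)), (230, np.int64(215), np.int64(293)), (240, np.int64(214), np.int64(294)), (250, np.int64(211), np.int64(296)), (260, np.int64(210), np.int64(299)), (270, np.int64(209), np.int64(300)), (280, np.int64(210), np.int64(299)), (290, np.int64(209), np.int64(300)), (300, np.int64(211), np.int64(299)), (310, np.int64(210), np.int64(299))]
yaw -16.639734 hinge end [0.41864953 0.29035752] origin(end at -95) [0.50967133 0.263154  ] if -80-10 [0.50488071 0.26458576]
turn [-0.001 -0.001 -0.007] shift mm [-36.4   0.7 124. ] tcp [0.4722 0.2736 0.127 ] F [ 0.1  0.4 -0.7] gap 0.0455 t 23.4
```

View pics/w7.png

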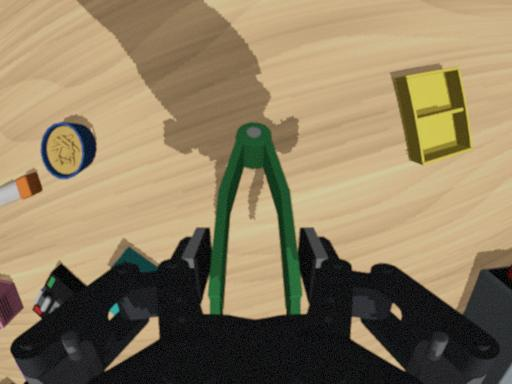

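The tongs are held but hang hinge-down: the hinge at (254,131) looks small and lies too near the gripper. So the pivot was several mm ahead of the centre of mass. I'll set them back down flat and regrip closer to the hinge.

```bash
python3 -m pendant '[{"fingers":45.5,"delta_pos":[0,0,15],"angular":[0,0,0]},{"fingers":45.5,"delta_pos":[0,0,15],"angular":[0,0,0]},{"fingers":45.5,"delta_pos":[0,0,12],"angular":[0,0,0]},{"fingers":45.5,"delta_pos":[0,0,10],"angular":[0,0,0]},{"fingers":45.5,"delta_pos":[0,0,10],"angular":[0,0,0]},{"fingers":45.5,"delta_pos":[0,0,10],"angular":[0,0,0]},{"fingers":45.5,"delta_pos":[0,0,10],"angular":[0,0,0]},{"fingers":45.5,"delta_pos":[0,0,10],"angular":[0,0,0]},{"fingers":45.5,"delta_pos":[0,0,10],"angular":[0,0,0]},{"fingers":45.5,"delta_pos":[0,0,10],"angular":[0,0,0]}]'
python3 -m pendant '[{"fingers":45.5,"delta_pos":[0,0,5],"angular":[0,0,0]},{"fingers":45.5,"delta_pos":[0,0,5],"angular":[0,0,0]},{"fingers":45.5,"delta_pos":[0,0,3],"angular":[0,0,0]},{"fingers":45.5,"delta_pos":[0,0,0],"angular":[0,0,0]}]'
python3 -m pendant '[{"fingers":66,"delta_pos":[0,0,0],"angular":[0,0,0]},{"fingers":66,"delta_pos":[0,0,0],"angular":[0,0,0]},{"fingers":66,"delta_pos":[0,0,0],"angular":[0,0,0]},{"fingers":85,"delta_pos":[0,0,-20],"angular":[0,0,0]},{"fingers":85,"delta_pos":[0,0,-30],"angular":[0,0,0]},{"fingers":85,"delta_pos":[0,0,-30],"angular":[0,0,0]},{"fingers":85,"delta_pos":[0,0,0],"angular":[0,0,0]},{"fingers":85,"delta_pos":[0,0,0],"angular":[0,0,0]}]'
python3 tg.py
```

```text
clock: 24.4
tcp_pos: [0.4721, 0.2737, 0.0147]
orientation: [-0.001, 0.148, 0.989, -0.0]
wrist_force: [-0.5, -0.2, 0.1]
finger_gap: 0.0458
clock: 24.8
tcp_pos: [0.4726, 0.2738, 0.0026]
orientation: [-0.0, 0.148, 0.989, -0.0]
wrist_force: [0.6, -0.5, -0.9]
finger_gap: 0.0455
clock: 25.6
tcp_pos: [0.4735, 0.2742, 0.0838]
orientation: [0.001, 0.148, 0.989, 0.001]
wrist_force: [0.3, 0.1, 0.6]
finger_gap: 0.0848
[(170, np.int64(233), np.int64(259)), (180, np.int64(230), np.int64(263)), (190, np.int64(233), np.int64(269)), (200, np.int64(234), np.int64(276)), (210, np.int64(235), np.int64(281)), (220, np.int64(235), np.int64(287)), (230, np.int64(236), np.int64(292)), (240, np.int64(237), np.int64(296)), (250, np.int64(239), np.int64(300)), (260, np.int64(241), np.int64(304)), (270, np.int64(245), np.int64(308)), (280, np.int64(248), np.int64(311)), (290, np.int64(250), np.int64(314)), (300, np.int64(253), np.int64(316)), (310, np.int64(258), np.int64(318))]
yaw -0.72941643 hinge end [0.44397936 0.27563794] origin(end at -95) [0.53897166 0.27442856] if -80-10 [0.53397207 0.27449221]
turn [-0.     0.    -0.285] shift mm [-63.8   1.4  79.7] tcp [0.4727 0.2738 0.0827] F [-0.6  0.4 -0.9] gap 0.0849 t 25.65
```

```bash
python3 -m pendant '[{"fingers":85,"delta_pos":[0,0,-15],"angular":[0,0,-0.1]},{"fingers":85,"delta_pos":[0,0,0],"angular":[0,0,-0.1]},{"fingers":85,"delta_pos":[0,0,0],"angular":[0,0,-0.085]},{"fingers":85,"delta_pos":[-20,0,0],"angular":[0,0,0]},{"fingers":85,"delta_pos":[-25,0,0],"angular":[0,0,0]},{"fingers":85,"delta_pos":[-20,0,0],"angular":[0,0,0]},{"fingers":85,"delta_pos":[0,0,0],"angular":[0,0,0]},{"fingers":85,"delta_pos":[0,0,0],"angular":[0,0,0]}]'
python3 tg.py; python3 - <<'E'
from h import *
i=cv2.imread('pics/w7.png'); s=env.read_camera('side'); cv2.imwrite('pics/s7.png',s)
cv2.imwrite('pics/c7.png',np.hstack([cv2.resize(i[20:320,130:390],(400,462)),cv2.resize(s[180:300,180:284],(400,462))]))
E
```

```text
clock: 26.45
tcp_pos: [0.5365, 0.2726, 0.0962]
orientation: [-0.002, 0.007, 1.0, -0.001]
wrist_force: [-0.8, 0.3, 0.5]
finger_gap: 0.0848
[(90, np.int64(239), np.int64(265)), (100, np.int64(237), np.int64(267)), (110, np.int64(236), np.int64(269)), (120, np.int64(233), np.int64(272)), (130, np.int64(232), np.int64(275)), (140, np.int64(229), np.int64(277)), (150, np.int64(227), np.int64(280)), (160, np.int64(224), np.int64(282)), (170, np.int64(224), np.int64(283)), (180, np.int64(224), np.int64(283)), (190, np.int64(224), np.int64(284)), (200, np.int64(223), np.int64(285)), (210, np.int64(223), np.int64(286)), (220, np.int64(223), np.int64(286)), (230, np.int64(223), np.int64(287)), (240, np.int64(224), np.int64(286)), (250, np.int64(225), np.int64(286)), (260, np.int64(226), np.int64(285)), (270, np.int64(227), np.int64(285)), (280, np.int64(227), np.int64(285)), (290, np.int64(227), np.int64(285)), (300, np.int64(227), np.int64(286))]
yaw 0.40609628 hinge end [0.44690133 0.27274459] origin(end at -95) [0.54189895 0.27341792] if -80-10 [0.53689908 0.27338248]
turn [-0.001 -0.003 -0.02 ] shift mm [-3.3  0.7 93.5] tcp [0.5361 0.2727 0.0965] F [-0.5 -0.2 -0.3] gap 0.0845 t 26.5
```

View pics/c7.png

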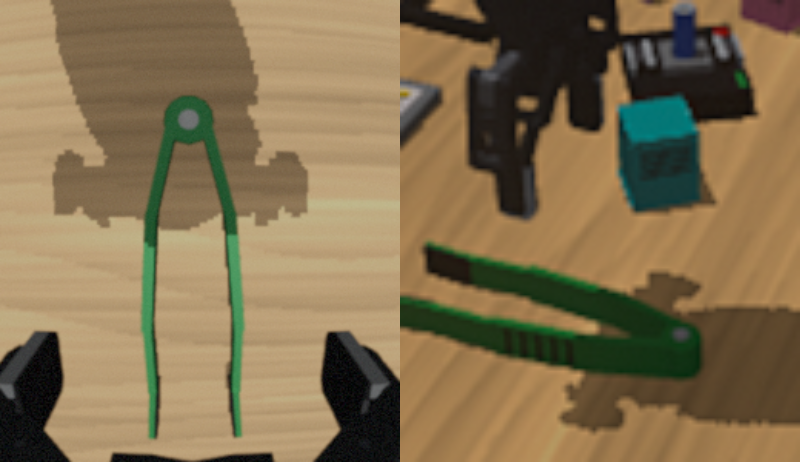

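The tongs lie flat, pin at (252,97) in the full picture, tips at row 303, and the straight grip between rows 173 and 228. I'll work out the grip's true middle.

```bash
python3 - <<'E'
from h import *
W=unproj('wrist',[(252.2,97.3),(252.2,81.5),(255,172.6),(255,228),(256,303.5)],.026)
print(W.round(4)); print('rel pin',((W[:,0]-W[0,0])*1000-80).round(1))
t=env.get_state()['tcp_pos']; print(t, (t[0]-W[0,0])*1000-80)
E
```

```text
[[0.4586 0.2733 0.026 ]
 [0.4461 0.2734 0.026 ]
 [0.5185 0.2746 0.026 ]
 [0.5663 0.274  0.026 ]
 [0.6457 0.274  0.026 ]]
rel pin [-80.  -92.5 -20.1  27.7 107.1]
[0.53610693 0.27282602 0.0969149 ] -2.4812068158891805
```

Gauged the same way, the last grip was about 7.5 mm ahead of the origin, which explains the droop. The TCP is now within 1.5 mm of it, so I go straight down.

```bash
python3 -m pendant '[{"fingers":85,"delta_pos":[-1,1,20],"angular":[0,0,-0.015]},{"fingers":85,"delta_pos":[0,0,20],"angular":[0,0,0]},{"fingers":66,"delta_pos":[0,0,20],"angular":[0,0,0]},{"fingers":66,"delta_pos":[0,0,20],"angular":[0,0,0]},{"fingers":66,"delta_pos":[0,0,10],"angular":[0,0,0]},{"fingers":66,"delta_pos":[0,0,6],"angular":[0,0,0]},{"fingers":66,"delta_pos":[0,0,0],"angular":[0,0,0]},{"fingers":54,"delta_pos":[0,0,0],"angular":[0,0,0]},{"fingers":54,"delta_pos":[0,0,0],"angular":[0,0,0]},{"fingers":54,"delta_pos":[0,0,0],"angular":[0,0,0]}]' 30
python3 -m pendant '[{"fingers":45.5,"delta_pos":[0,0,0],"angular":[0,0,0]},{"fingers":45.5,"delta_pos":[0,0,0],"angular":[0,0,0]},{"fingers":45.5,"delta_pos":[0,0,0],"angular":[0,0,0]},{"fingers":45.5,"delta_pos":[0,0,0],"angular":[0,0,0]}]'
python3 -m pendant '[{"fingers":45.5,"delta_pos":[0,0,-1.5],"angular":[0,0,0]},{"fingers":45.5,"delta_pos":[0,0,-3],"angular":[0,0,0]},{"fingers":45.5,"delta_pos":[0,0,-5],"angular":[0,0,0]},{"fingers":45.5,"delta_pos":[0,0,-8],"angular":[0,0,0]},{"fingers":45.5,"delta_pos":[0,0,-12],"angular":[0,0,0]},{"fingers":45.5,"delta_pos":[0,0,0],"angular":[0,0,0]},{"fingers":45.5,"delta_pos":[0,0,0],"angular":[0,0,0]}]'
python3 tg.py
```

```text
clock: 27.55
tcp_pos: [0.5395, 0.2743, 0.0028]
orientation: [0.001, -0.001, 1.0, 0.0]
wrist_force: [0.1, 0.4, 0.3]
finger_gap: 0.054
clock: 27.95
tcp_pos: [0.5399, 0.274, 0.0034]
orientation: [0.001, -0.001, 1.0, -0.0]
wrist_force: [-0.0, -1.1, 5.6]
finger_gap: 0.0456
clock: 28.65
tcp_pos: [0.5394, 0.2743, 0.0323]
orientation: [0.001, -0.001, 1.0, 0.0]
wrist_force: [-0.6, -0.5, 0.1]
finger_gap: 0.0454
[(70, np.int64(237), np.int64(265)), (80, np.int64(230), np.int64(271)), (90, np.int64(229), np.int64(272)), (100, np.int64(228), np.int64(273)), (110, np.int64(226), np.int64(276)), (120, np.int64(223), np.int64(279)), (130, np.int64(221), np.int64(280)), (140, np.int64(219), np.int64(283)), (150, np.int64(216), np.int64(285)), (160, np.int64(214), np.int64(288)), (170, np.int64(212), np.int64(291)), (180, np.int64(211), np.int64(291)), (190, np.int64(211), np.int64(292)), (200, np.int64(210), np.int64(292)), (210, np.int64(210), np.int64(292)), (220, np.int64(210), np.int64(293)), (230, np.int64(209), np.int64(293)), (240, np.int64(210), np.int64(293)), (250, np.int64(210), np.int64(294)), (260, np.int64(211), np.int64(294)), (270, np.int64(209), np.int64(293)), (280, np.int64(212), np.int64(292)), (290, np.int64(212), np.int64(291)), (300, np.int64(214), np.int64(290)), (310, np.int64(215), np.int64(289))]
yaw 0.21889462 hinge end [0.44723633 0.27326118] origin(end at -95) [0.54223563 0.27362412] if -80-10 [0.53723568 0.27360501]
turn [ 0.     0.001 -0.002] shift mm [-0.8 -0.5 28.7] tcp [0.539  0.2741 0.0317] F [ 0.8 -0.6  0.1] gap 0.0456 t 28.7
```

The hinge appears to be still resting on the bench, so the grip is still ahead of balance. I'll lower, regrip 5 mm farther back, lift, and estimate the pitch from the hinge's image row.

```bash
python3 -m pendant '[{"fingers":45.5,"delta_pos":[0,0,12],"angular":[0,0,0]},{"fingers":45.5,"delta_pos":[0,0,10],"angular":[0,0,0]},{"fingers":45.5,"delta_pos":[0,0,7],"angular":[0,0,0]},{"fingers":64,"delta_pos":[0,0,0],"angular":[0,0,0]},{"fingers":64,"delta_pos":[0,0,0],"angular":[0,0,0]},{"fingers":64,"delta_pos":[2.5,0,1.5],"angular":[0,0,0]},{"fingers":64,"delta_pos":[2.5,0,2],"angular":[0,0,0]},{"fingers":64,"delta_pos":[0,0,0],"angular":[0,0,0]},{"fingers":64,"delta_pos":[0,0,0],"angular":[0,0,0]}]'
python3 -m pendant '[{"fingers":52,"delta_pos":[0,0,0],"angular":[0,0,0]},{"fingers":52,"delta_pos":[0,0,0],"angular":[0,0,0]},{"fingers":45.5,"delta_pos":[0,0,0],"angular":[0,0,0]},{"fingers":45.5,"delta_pos":[0,0,0],"angular":[0,0,0]},{"fingers":45.5,"delta_pos":[0,0,0],"angular":[0,0,0]},{"fingers":45.5,"delta_pos":[0,0,0],"angular":[0,0,0]}]'
python3 -m pendant '[{"fingers":45.5,"delta_pos":[0,0,-1.5],"angular":[0,0,0]},{"fingers":45.5,"delta_pos":[0,0,-3],"angular":[0,0,0]},{"fingers":45.5,"delta_pos":[0,0,-6],"angular":[0,0,0]},{"fingers":45.5,"delta_pos":[0,0,-10],"angular":[0,0,0]},{"fingers":45.5,"delta_pos":[0,0,-15],"angular":[0,0,0]},{"fingers":45.5,"delta_pos":[0,0,-15],"angular":[0,0,0]},{"fingers":45.5,"delta_pos":[0,0,-15],"angular":[0,0,0]},{"fingers":45.5,"delta_pos":[0,0,0],"angular":[0,0,0]},{"fingers":45.5,"delta_pos":[0,0,0],"angular":[0,0,0]}]'
cat > pt.py <<'E'
from h import *
s=env.get_state(); p=env.camera_params('wrist'); i=env.read_camera('wrist'); cv2.imwrite('pics/w8.png',i)
hsv=cv2.cvtColor(i,cv2.COLOR_BGR2HSV); m=cv2.inRange(hsv,(45,100,30),(80,255,255)); m[:,:180]=0; m[:,340:]=0
n=(m>0).sum(1); v0=[v for v in range(384) if n[v]>5][0]
w=[np.ptp(np.nonzero(m[v])[0]) for v in (v0+12,v0+60)]
print("end row",v0,"w",w,"F",s["wrist_force"].round(1),"tcp",s["tcp_pos"].round(4))
t=s["tcp_pos"]
for off in (0,):
  for th in np.radians([-10,0,10,20,30,40,50]):   # hinge down positive
    P=[]
    for yy in (-.012,.012):
      r=np.array([-.093-off,.026-.0195]); x=r[0]*np.cos(th)+r[1]*-np.sin(th); z=r[1]*np.cos(th)+r[0]*np.sin(th)
      P.append([t[0]+x,t[1]+yy,t[2]+.0195+z])
    q=proj('wrist',P,p); print(round(np.degrees(th)),q[:,1].mean().round(0),"w24mm",abs(q[0,0]-q[1,0]).round(1))
E
python3 pt.py
```

```text
clock: 29.6
tcp_pos: [0.5334, 0.2739, -0.0015]
orientation: [-0.0, -0.001, 1.0, -0.0]
wrist_force: [0.7, 0.2, 0.1]
finger_gap: 0.064
clock: 30.2
tcp_pos: [0.5345, 0.2743, -0.0003]
orientation: [0.001, -0.001, 1.0, 0.0]
wrist_force: [-0.6, 0.3, 5.8]
finger_gap: 0.0459
clock: 31.1
tcp_pos: [0.5342, 0.2742, 0.0649]
orientation: [0.001, -0.001, 1.0, 0.0]
wrist_force: [-1.0, -0.5, -2.0]
finger_gap: 0.0457
end row 67 w [np.int64(43), np.int64(60)] F [-1.  -0.5 -2. ] tcp [0.5342 0.2742 0.0649]
-10 53.0 w24mm 60.0
0 54.0 w24mm 53.0
10 61.0 w24mm 47.4
20 71.0 w24mm 43.0
30 83.0 w24mm 39.4
40 98.0 w24mm 36.6
50 113.0 w24mm 34.3
```

```bash
cat > sd.py <<'E'
from h import *
from scipy.optimize import minimize
s=env.get_state(); i=env.read_camera('side'); cv2.imwrite('pics/s9.png',i)
hsv=cv2.cvtColor(i,cv2.COLOR_BGR2HSV); m=cv2.inRange(hsv,(45,120,25),(80,255,255))
nl,lab,st,_=cv2.connectedComponentsWithStats(cv2.morphologyEx(m,cv2.MORPH_CLOSE,np.ones((5,5))))
t=s["tcp_pos"]; a=s["orientation"]; yaw=2*np.arctan2(a[2],a[1]); u=-np.array([np.cos(yaw),np.sin(yaw)]); n=np.array([-u[1],u[0]])
p=env.camera_params('side')
def pts(off,th,dz,L):
    r=L[:,[0,2]]-[off,.0195]; X=r[:,0]*np.cos(th)-r[:,1]*np.sin(th); Z=r[:,1]*np.cos(th)+r[:,0]*np.sin(th)
    return np.c_[t[:2]+X[:,None]*u+L[:,1:2]*n, t[2]+.0195+Z+dz]
def arm(sg):
    o=[(-.08,.012),(-.03,.0235),(.03,.0235),(.11,.021)]
    P=[]
    for x,y in o: P+= [(x,sg*y,0),(x,sg*y,.026)]
    return np.array(P)
hull=[np.array([(-.08+.013*np.cos(k),.013*np.sin(k),z) for k in np.linspace(0,6.28,16) for z in (0,.026)])]
def mask(v):
    M=np.zeros(m.shape,np.uint8)
    for sg in (1,-1):
        A=arm(sg)
        for k in range(0,6,2): cv2.fillConvexPoly(M,cv2.convexHull((proj('side',pts(*v,A[k:k+4]),p)*16).round().astype(np.int32)),255,shift=4)
    cv2.fillConvexPoly(M,cv2.convexHull((proj('side',pts(*v,hull[0]),p)*16).round().astype(np.int32)),255,shift=4)
    return M
big=sorted(range(1,nl),key=lambda k:-st[k][4])[:4]; print([st[k].tolist() for k in big])
c=mask((0,0,0)); bx=cv2.boundingRect(c); x,y,w,h=bx; roi=np.zeros_like(m); roi[max(0,y-40):y+h+40,max(0,x-40):x+w+40]=255; g=m&roi
best=[]
for th in np.radians(np.arange(-30,61,5)):
  for off in np.arange(-.008,.0121,.004):
    for dz in (-.008,-.004,0,.004):
      M=mask((off,th,dz)); io=np.count_nonzero(M&g)/np.count_nonzero(M|g); best.append((round(io,3),round(np.degrees(th)),round(off,3),dz))
best.sort(reverse=True); print(best[:6])
E
python3 sd.py
```

```text
[[174, 223, 84, 36, 1189], [0, 330, 36, 40, 708], [325, 126, 14, 5, 52], [267, 198, 4, 5, 14]]
[(np.float64(0.602), 0, np.float64(-0.004), 0.004), (np.float64(0.599), 0, np.float64(0.0), 0.004), (np.float64(0.59), 5, np.float64(-0.004), 0.004), (np.float64(0.588), 5, np.float64(-0.004), 0), (np.float64(0.588), 5, np.float64(-0.008), 0), (np.float64(0.586), 0, np.float64(-0.008), 0.004)]
```

Fitting a silhouette model to the side view gives a pitch of about 0–5°, with the grip about 4 mm behind the origin. That is near level, so I raise and carry gently to above the cell.

```bash
python3 -m pendant '[{"fingers":45.5,"delta_pos":[0,0,-10],"angular":[0,0,0]},{"fingers":45.5,"delta_pos":[0,0,-15],"angular":[0,0,0]},{"fingers":45.5,"delta_pos":[0,0,-15],"angular":[0,0,0]},{"fingers":45.5,"delta_pos":[0,0,-15],"angular":[0,0,0]},{"fingers":45.5,"delta_pos":[0,0,-10],"angular":[0,0,0]},{"fingers":45.5,"delta_pos":[0,0,-4],"angular":[0,0,0]},{"fingers":45.5,"delta_pos":[1,-4,0],"angular":[0,0,0]},{"fingers":45.5,"delta_pos":[2,-8,0],"angular":[0,0,0]},{"fingers":45.5,"delta_pos":[3,-13,0],"angular":[0,0,0]},{"fingers":45.5,"delta_pos":[4,-19,0],"angular":[0,0,0]},{"fingers":45.5,"delta_pos":[5,-22,0],"angular":[0,0,0]},{"fingers":45.5,"delta_pos":[5,-22,0],"angular":[0,0,0]}]'
python3 -m pendant '[{"fingers":45.5,"delta_pos":[5,-22,0],"angular":[0,0,0]},{"fingers":45.5,"delta_pos":[5,-22,0],"angular":[0,0,0]},{"fingers":45.5,"delta_pos":[5,-22,0],"angular":[0,0,0]},{"fingers":45.5,"delta_pos":[5,-22,0],"angular":[0,0,0]},{"fingers":45.5,"delta_pos":[5,-22,0],"angular":[0,0,0]},{"fingers":45.5,"delta_pos":[5,-22,0],"angular":[0,0,0]},{"fingers":45.5,"delta_pos":[5,-22,0],"angular":[0,0,0]},{"fingers":45.5,"delta_pos":[4,-19,0],"angular":[0,0,0]},{"fingers":45.5,"delta_pos":[3,-14,0],"angular":[0,0,0]},{"fingers":45.5,"delta_pos":[2,-12,0],"angular":[0,0,0]},{"fingers":45.5,"delta_pos":[1,-6,0],"angular":[0,0,0]},{"fingers":45.5,"delta_pos":[0,-3,0],"angular":[0,0,0]}]'
python3 -m pendant '[{"fingers":45.5,"delta_pos":[0,0,0],"angular":[0,0,0]},{"fingers":45.5,"delta_pos":[0,0,0],"angular":[0,0,0]},{"fingers":45.5,"delta_pos":[0,0,0],"angular":[0,0,0]}]'
python3 sd.py; python3 pt.py; python3 -c "
from h import *
go(.4705,-.0245,.05,180)"
```

```text
clock: 32.4
tcp_pos: [0.5129, 0.1842, 0.1327]
orientation: [-0.001, -0.001, 1.0, -0.0]
wrist_force: [-0.6, -0.0, -0.4]
finger_gap: 0.0456
clock: 33.6
tcp_pos: [0.4691, -0.0227, 0.1333]
orientation: [-0.0, -0.001, 1.0, 0.0]
wrist_force: [-1.0, 0.3, -0.6]
finger_gap: 0.0455
clock: 33.9
tcp_pos: [0.4696, -0.0216, 0.1334]
orientation: [-0.0, -0.002, 1.0, 0.0]
wrist_force: [0.1, 0.7, -1.4]
finger_gap: 0.0455
[[246, 152, 72, 25, 846], [0, 330, 36, 40, 703], [325, 126, 14, 5, 54], [213, 159, 8, 4, 13]]
[(np.float64(0.607), 5, np.float64(-0.004), 0.004), (np.float64(0.606), 5, np.float64(-0.004), 0), (np.float64(0.606), 0, np.float64(-0.004), 0), (np.float64(0.604), 5, np.float64(0.0), 0.004), (np.float64(0.603), 5, np.float64(0.0), 0), (np.float64(0.598), 0, np.float64(0.0), 0)]
end row 67 w [np.int64(43), np.int64(60)] F [ 0.2 -0.5 -0.3] tcp [ 0.4696 -0.0216  0.1334]
-10 53.0 w24mm 59.9
0 54.0 w24mm 52.9
10 61.0 w24mm 47.4
20 71.0 w24mm 42.9
30 83.0 w24mm 39.4
40 98.0 w24mm 36.6
50 114.0 w24mm 34.3
turn [-0.    -0.     0.003] shift mm [-1.  -2.9 83.5] tcp [ 0.4695 -0.0216  0.1335] F [-0.2  0.7 -1.2] gap 0.0454 t 34.0
```

```bash
python3 - <<'E'
from h import *
i=cv2.imread('pics/s9.png'); c=cv2.resize(i[135:225,225:335],(733,600),interpolation=cv2.INTER_CUBIC); cv2.imwrite('pics/c9.png',c)
j=proj('side',[[.567,-.0245,.075],[.567,-.0245,.033],[.4695+.0965,-.0216+.016,.1335+.011],[.4695+.0965,-.0216-.016,.1335+.011]]); print(((j-[225,135])*6.667).round(0))
E
```

```text
[[188. 307.]
 [189. 388.]
 [173. 186.]
 [199. 154.]]
```

View pics/c9.png

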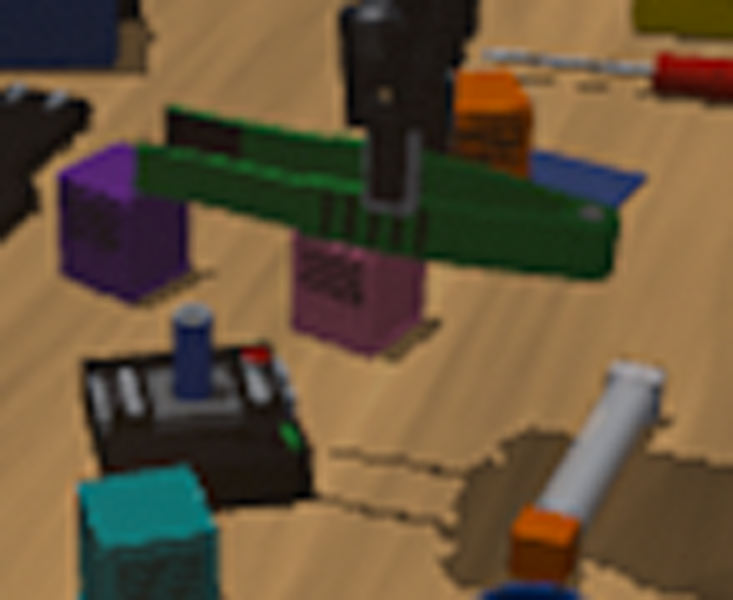

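The tongs are held nearly level. The far jaw pad (centre (204,132)) is right above the cell (192,312), with the jaws about 5° up. I'll pitch down slightly, correct y by 3 mm and descend around the cell.

```bash
python3 -m pendant '[{"fingers":45.5,"delta_pos":[-0.5,-1.5,0],"angular":[0,0.04,0]},{"fingers":45.5,"delta_pos":[-0.5,-1.5,0],"angular":[0,0.03,0]},{"fingers":45.5,"delta_pos":[0,0,0],"angular":[0,0,0]},{"fingers":45.5,"delta_pos":[0,0,0],"angular":[0,0,0]}]'
python3 sd.py; python3 -c "
from h import *
go(.4705,-.0245,.046,180); print(env.get_state()['orientation'])"
```

```text
clock: 34.4
tcp_pos: [0.4706, -0.0249, 0.1332]
orientation: [-0.035, -0.001, 0.999, -0.0]
wrist_force: [-0.5, 0.7, -0.7]
finger_gap: 0.0456
[[245, 153, 73, 22, 841], [0, 330, 36, 40, 702], [325, 126, 14, 5, 52], [267, 198, 4, 5, 14]]
[(np.float64(0.608), 0, np.float64(-0.004), 0), (np.float64(0.606), 0, np.float64(-0.004), 0.004), (np.float64(0.6), 0, np.float64(0.0), 0.004), (np.float64(0.6), 0, np.float64(0.0), 0), (np.float64(0.6), 0, np.float64(-0.008), 0.004), (np.float64(0.6), 0, np.float64(-0.008), 0)]
turn [-0.    -0.07   0.003] shift mm [-0.2  0.3 87.3] tcp [ 0.4703 -0.0248  0.1333] F [ 0.2 -0.3 -0.8] gap 0.0455 t 34.45
[-3.49522727e-02 -1.30789848e-03  9.99388127e-01 -2.02066445e-05]
```

```bash
python3 -m pendant '[{"fingers":45.5,"delta_pos":[-0.7,0,10],"angular":[0,0,0]},{"fingers":45.5,"delta_pos":[-1,0,15],"angular":[0,0,0]},{"fingers":45.5,"delta_pos":[-0.9,0,12],"angular":[0,0,0]},{"fingers":45.5,"delta_pos":[-0.7,0,10],"angular":[0,0,0]},{"fingers":45.5,"delta_pos":[-0.7,0,10],"angular":[0,0,0]},{"fingers":45.5,"delta_pos":[-0.7,0,10],"angular":[0,0,0]},{"fingers":45.5,"delta_pos":[-0.7,0,10],"angular":[0,0,0]},{"fingers":45.5,"delta_pos":[-0.5,0,7],"angular":[0,0,0]},{"fingers":45.5,"delta_pos":[-0.2,0,3],"angular":[0,0,0]},{"fingers":45.5,"delta_pos":[0,0,0],"angular":[0,0,0]},{"fingers":45.5,"delta_pos":[0,0,0],"angular":[0,0,0]}]'
python3 sd.py; python3 - <<'E'
from h import *
go(.4705,-.0245,.046,180)
# cell blue blob and pad positions in the side view
i=cv2.imread('pics/s9.png'); hsv=cv2.cvtColor(i,cv2.COLOR_BGR2HSV)
q=proj('side',[[.567,-.0245,.075],[.567,-.0245,.033]]); print(q.round(1))
m=cv2.inRange(hsv,(100,80,30),(130,255,255))
for v in range(176,202,2): print(v,np.nonzero(m[v,240:270])[0]+240, np.nonzero(cv2.inRange(hsv[v:v+1,230:290],(45,120,25),(80,255,255))[0])[0]+230)
E
```

```text
clock: 35.55
tcp_pos: [0.4708, -0.0252, 0.0465]
orientation: [-0.035, -0.001, 0.999, -0.0]
wrist_force: [-1.0, -0.4, -0.5]
finger_gap: 0.0455
[[245, 181, 70, 22, 784], [0, 330, 36, 40, 705], [325, 126, 14, 5, 53], [213, 159, 9, 4, 13]]
[(np.float64(0.64), 0, np.float64(-0.004), 0), (np.float64(0.635), 0, np.float64(-0.004), 0.004), (np.float64(0.635), 0, np.float64(-0.008), 0), (np.float64(0.635), -5, np.float64(-0.008), 0), (np.float64(0.634), 0, np.float64(0.0), 0.004), (np.float64(0.634), 0, np.float64(0.0), 0)]
turn [-0.    -0.069  0.002] shift mm [0.4 0.7 0.6] tcp [ 0.4709 -0.0252  0.0466] F [ 0.2  0.8 -0.2] gap 0.046 t 35.6
[[253.2 181.1]
 [253.3 193.2]]
176 [] []
178 [] []
180 [] [257]
182 [] [261 262 263 264 265 266 267 268 269 270 271 272 274 275]
184 [251 252 253 254 255 256] [261 262 263 264 265 266 267 268 269 270 271 272 273 274 275 276 286 287
 288 289]
186 [] [246 247 248 249 250 251 252 253 254 255 256 257 258 259 260 261 262 263
 264 265 266 267 268 269 270 271 272 273 274 275 276 286 287 288 289]
188 [] [246 247 248 249 250 251 252 253 254 255 256 257 258 259 260 261 262 263
 264 265 266 267 268 269 270 271 272 273 274 275 276 287 288 289]
190 [] [246 247 248 249 250 251 252 253 254 255 256 257 258 259 260 261 262 263
 264 265 266 267 268 269 270 271 272 273 274 275 276 277 287 288 289]
192 [] [254 255 256 257 258 259 260 261 262 263 264 265 266 267 268 269 270 271
 272 274 286 287 288 289]
194 [252 253 254 255] [262 264 265 266 267 268 269 270 271 272 274 275 277 278 280 281 282 284
 285 287 288 289]
196 [] [270 271 272 273 274 275 277 278 280 281 282 284 285 287 288 289]
198 [] [267 268 282 283 284 285 287 288 289]
200 [] [267 268 269]
```

The near jaw overlaps the cell (columns 251–256 show above and below it) and there is no contact force. Now I close.

```bash
python3 -m pendant '[{"fingers":43,"delta_pos":[0,0,0],"angular":[0,0,0]},{"fingers":41,"delta_pos":[0,0,0],"angular":[0,0,0]},{"fingers":39,"delta_pos":[0,0,0],"angular":[0,0,0]},{"fingers":34,"delta_pos":[0,0,0],"angular":[0,0,0]},{"fingers":30,"delta_pos":[0,0,0],"angular":[0,0,0]},{"fingers":30,"delta_pos":[0,0,0],"angular":[0,0,0]},{"fingers":30,"delta_pos":[0,0,0],"angular":[0,0,0]},{"fingers":30,"delta_pos":[0,0,0],"angular":[0,0,0]}]' 30
python3 sd.py
```

```text
clock: 36.4
tcp_pos: [0.4705, -0.0251, 0.0463]
orientation: [-0.035, -0.001, 0.999, -0.0]
wrist_force: [-0.3, -0.2, 0.1]
finger_gap: 0.0381
[[246, 181, 69, 22, 754], [0, 330, 36, 40, 703], [325, 126, 14, 5, 53], [219, 160, 3, 3, 7]]
[(np.float64(0.603), -5, np.float64(-0.008), 0), (np.float64(0.603), -5, np.float64(-0.008), -0.004), (np.float64(0.6), -5, np.float64(-0.004), 0), (np.float64(0.598), 0, np.float64(0.0), 0.004), (np.float64(0.598), 0, np.float64(-0.004), 0.004), (np.float64(0.598), 0, np.float64(-0.004), 0)]
```

The fingers stopped at 38.1 mm, consistent with the jaws closed on the cell. Now I draw it straight up.

```bash
python3 -m pendant '[{"fingers":30,"delta_pos":[0,0,0],"angular":[0,0,0]},{"fingers":30,"delta_pos":[0.2,0,-3],"angular":[0,0,0]},{"fingers":30,"delta_pos":[0.3,0,-4],"angular":[0,0,0]},{"fingers":30,"delta_pos":[0.4,0,-5],"angular":[0,0,0]},{"fingers":30,"delta_pos":[0.4,0,-6],"angular":[0,0,0]},{"fingers":30,"delta_pos":[0.4,0,-6],"angular":[0,0,0]},{"fingers":30,"delta_pos":[0.4,0,-6],"angular":[0,0,0]},{"fingers":30,"delta_pos":[0.5,0,-7],"angular":[0,0,0]},{"fingers":30,"delta_pos":[0.5,0,-8],"angular":[0,0,0]},{"fingers":30,"delta_pos":[0,0,0],"angular":[0,0,0]}]' 35
python3 -m pendant '[{"fingers":30,"delta_pos":[0.7,0,-10],"angular":[0,0,0]},{"fingers":30,"delta_pos":[1,0,-15],"angular":[0,0,0]},{"fingers":30,"delta_pos":[1,0,-15],"angular":[0,0,0]},{"fingers":30,"delta_pos":[1,0,-15],"angular":[0,0,0]},{"fingers":30,"delta_pos":[1,0,-15],"angular":[0,0,0]},{"fingers":30,"delta_pos":[0.7,0,-10],"angular":[0,0,0]},{"fingers":30,"delta_pos":[0.5,0,-7],"angular":[0,0,0]},{"fingers":30,"delta_pos":[0,0,0],"angular":[0,0,0]},{"fingers":30,"delta_pos":[0,0,0],"angular":[0,0,0]}]'
python3 sd.py; python3 - <<'E'
from h import *
i=cv2.imread('pics/s9.png'); t=env.get_state()['tcp_pos']; dz=t[2]-.0463
b=proj('side',[[.567,-.0245,z+dz] for z in (.01,.04,.075)]); print(dz,b.round(1))
hsv=cv2.cvtColor(i,cv2.COLOR_BGR2HSV); m=cv2.inRange(hsv,(100,80,25),(130,255,255))
for v in range(140,200,2): print(v,(np.nonzero(m[v,235:275])[0]+235).tolist())
cv2.imwrite('pics/c10.png',cv2.resize(i[120:225,215:335],(686,600),interpolation=cv2.INTER_CUBIC))
E
```

```text
clock: 37.45
tcp_pos: [0.4713, -0.0253, 0.0927]
orientation: [-0.034, -0.001, 0.999, -0.0]
wrist_force: [0.2, 0.3, -1.1]
finger_gap: 0.0382
clock: 38.35
tcp_pos: [0.4705, -0.025, 0.1782]
orientation: [-0.035, -0.001, 0.999, -0.0]
wrist_force: [0.1, -0.5, -1.5]
finger_gap: 0.0383
[[246, 141, 73, 18, 792], [0, 330, 36, 40, 702], [325, 126, 14, 5, 53], [213, 159, 9, 3, 14]]
[(np.float64(0.582), -5, np.float64(-0.008), 0), (np.float64(0.581), -5, np.float64(-0.004), 0), (np.float64(0.58), 0, np.float64(0.0), 0.004), (np.float64(0.579), 0, np.float64(0.0), 0), (np.float64(0.576), 0, np.float64(-0.004), 0.004), (np.float64(0.576), 0, np.float64(-0.004), 0)]
0.13161138370379166 [[253.  160.9]
 [252.9 151.4]
 [252.8 140. ]]
140 [235, 236, 237, 238, 239, 240, 241]
142 [235, 236, 237, 238, 239, 240, 241, 250]
144 [235, 236, 237, 238, 239, 240, 241, 254, 255, 256]
146 []
148 []
150 []
152 []
154 [252, 253, 254, 255, 256]
156 [252, 253, 254, 255, 256]
158 [252, 253, 254, 255, 256]
160 [251, 252, 253, 254, 255, 256]
162 [251, 252, 274]
164 [272, 273]
166 []
168 []
170 []
172 []
174 []
176 []
178 []
180 []
182 []
184 []
186 []
188 []
190 []
192 []
194 []
196 []
198 []
```

The cell's lower end is at row 161 (predicted 160.9, about 0.14 m up). It is upright over columns 252–256, and the dock is empty of blue. I'll check it holds for a moment, check the cap on the mat, then hand in.

```bash
python3 -m pendant '[{"fingers":30,"delta_pos":[0,0,0],"angular":[0,0,0]},{"fingers":30,"delta_pos":[0,0,0],"angular":[0,0,0]},{"fingers":30,"delta_pos":[0,0,0],"angular":[0,0,0]},{"fingers":30,"delta_pos":[0,0,0],"angular":[0,0,0]},{"fingers":30,"delta_pos":[0,0,0],"angular":[0,0,0]},{"fingers":30,"delta_pos":[0,0,0],"angular":[0,0,0]}]'
python3 - <<'E'
from h import *
i=env.read_camera('side'); hsv=cv2.cvtColor(i,cv2.COLOR_BGR2HSV)
m=cv2.inRange(hsv,(100,80,25),(130,255,255)); print([(v,np.ptp(np.nonzero(m[v,248:262])[0])) for v in range(150,170) if m[v,248:262].any()])
t=env.read_camera('top'); h=cv2.cvtColor(t,cv2.COLOR_BGR2HSV); o=cv2.inRange(h,(5,150,80),(18,255,255)); u,v=proj('top',[.515,-.314,.063])[0].astype(int); o[:v-25]=0;o[v+25:]=0;o[:,:u-25]=0;o[:,u+25:]=0
ys,xs=np.nonzero(o); print("cap",len(xs),unproj('top',[(xs.mean(),ys.mean())],.063).round(3),env.get_state()['finger_gap'])
env.hand_in()
E
```

```text
clock: 39.0
tcp_pos: [0.4708, -0.0251, 0.1786]
orientation: [-0.035, -0.001, 0.999, -0.0]
wrist_force: [0.0, -0.4, -0.7]
finger_gap: 0.0381
[(153, np.int64(4)), (154, np.int64(4)), (155, np.int64(3)), (156, np.int64(3)), (157, np.int64(4)), (158, np.int64(4)), (159, np.int64(5)), (160, np.int64(5)), (161, np.int64(5)), (162, np.int64(1))]
cap 268 [[ 0.515 -0.312  0.063]] 0.03778239877566874
the job is handed in; nothing more can be done
```

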